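# Rehang the crate cupboard's door and hang up the hand tools

### The arm

A 6-joint arm with a two-finger parallel gripper is mounted at the origin on the work surface. World frame = base frame: x ahead of the robot, y to its left, z up, the work surface at z = 0. Lengths are in m, angles in rad, forces in N, time in s.
With the tool pointing down it reaches from about 0.425 to 0.925 m from the base axis. Payload 12.5 kg.
Tool frame: the origin (TCP) lies between the finger pads, 19 mm behind the fingertips; this is the grasp point; z points along the fingers, y is the line along which they close (so a half turn about z gives the same grasp; the last joint's range is limited). The gripper opens to 85 mm and grips with 20 to 120 N. Pads are 22 mm wide; open, the fingers measure 114 mm over their backs; the gripper's body (76 mm by 85 mm) begins 54 mm behind the grasp point. The pads swing forward as they close: fully open they stand 13 mm farther back than shut.
Start: joints at [-1.251, 0.491, 1.559, -0, 1.092, -0.106], TCP at [0.258, -0.569, 0.25] pointing down, gripper open.
Joint ranges: [-3.1, 3.1], [-0.84, 2.19], [0.05, 2.79], [-1.13, 4.28], [0.06, 2.93], [-2.69, 2.69]. Speed limits (rad/s): [2.22, 2.22, 2.79, 3.14, 3.14, 3.14].

### API

Orientations are given as a 3x3 rotation matrix whose columns are the frame's x, y, z axes.
In Python, from rig import env gives the robot as it stands. The module is installed in compiled form; this text tells all that it offers.
- The arm moves only by the shell command python3 -m jog 'ROWS' [FORCE]. ROWS is JSON, a list of rows, each an object of numbers: "claw": the finger opening in cm, from 0 to 8.54; "tx", "ty", "tz": the shift along the world's x, y, z in cm; "yaw": the turn about the world's z in units of 6 degrees (1.0 is 6 degrees). In form: [{"claw": .., "tx": .., "ty": .., "tz": .., "yaw": ..}, ...]. A call has 1 to 5 rows; each row shifts and turns the commanded pose from where the row before left it; what a row does not reach is not made up. A row lasts 1/10 s, in which the tool goes at most 50 mm and 8.59 degrees, less where a joint would pass 70% of its speed; a pose out of reach is approached as far as the arm can. A call is refused whole if a number of a shift passes 5 or a number of a turn 1, either way. A call with a gripper value outside its range is refused whole. The fingers move at their own pace and stop on an object; FORCE is the grip in N (left out, the last holds). Time passes only in rows, so rows that do not move let the fingers close. It gives the time, the measured TCP pose, the force, the opening and the grip force at its end, in the units of the state.
- env.sense(): the state, without advancing time (a new reading comes with each control period).
- env.read_camera(name): name is "scene" or "top"; returns the picture (480x640x3 uint8, red, green, blue); there is no depth.
- env.camera_params(name): a dict with "fovy" (degrees; the focal length in pixels is half the picture's height over the tangent of half this angle, whatever the lens; pixels are square), "cx", "cy" (the principal point, pixels), "origin" and "orientation" of the camera in the world. Camera axes: x right, y up, looking along -z (the intrinsics and any distortion apply to the point x, -y, -z); pixel columns grow to the right and rows downward; lengths in m; the calibration is good to about 2 mm. A picture is of the moment at which its call begins. camera_params takes no time and is no camera call.
- env.job_done(): hands the job in; it is judged then, once.
Trained networks look in the newest picture that a camera, given by its name, has taken for a name from the list of things; names that differ only in an ending like _2 or _b are one class to them, and where a whole thing is asked for, a point or a joint stands for the part that bears it (a point fixed in the world has none). Each returns a list of dicts, best first, with "conf" (0 to 1); they miss things now and then, are a little off and sometimes report something else, mostly with a low value. They report only what shows in the picture. A call takes as long as a camera call. They do not tell look-alikes from the thing itself.
- env.look_for(label, camera): "uv" ([column, row] in pixels, amid what is visible of it).
- env.cut_out(label, camera): "region" (480x640 bool, what is visible of it) and "uv" ([column, row] in pixels, amid what is visible of it).
The state is a dict: "t": time; "q": joint angles; "joint_vel": joint speeds; "joint_torque": joint torques, N m; "tool_pos": TCP position; "tool_rot": TCP orientation; "force": force on the tool from outside, world axes, zero at the start; "moment": the same for the moment, N m; "opening": opening from 0.0 (shut) to 1.0 (fully open); "gripper_force": force on a finger pad.
Only numpy, scipy, OpenCV 4.12 (cv2) and the standard library are available. Lean on these libraries where they do the work, as an engineer would, in place of code of your own. Each camera call takes 0.05 s, during which the arm holds its last target. There are 200 camera calls.

### The job

Put the washed lift-off door back on the crate cupboard: both hinge sockets fully down on their pintles, the door shut, and the red catch turned until it clicks home across the door. Hang every hand tool on the table (trowels, fork, weeder) by its steel eye on the door's hooks, each on a hook of its own and hanging free, and leave everything else standing where it is.

Things in the scene. Friction and masses are not known exactly. Their poses are not given: they have to be found in the camera images.
- cupboard: blue plastic crate laid on its side as a cupboard, fixed, 300 mm wide (y) x 200 deep x 270 tall. Origin at table level in the middle of its open front; x points into the crate (open side looks along -x), y along the front, z up. Two steel pintles stand at its +y front corner, the red-knobbed catch at its -y front corner.
- pintle_low (a point): foot of the lower pintle: centre of the top face of its steel flange, cupboard frame (-16, 154, 65) mm. The pin rises 26 mm from here, 9 mm in diameter, round tip, vertical. Axes as the cupboard's.
- pintle_top (a point): foot of the upper pintle, the same, at (-16, 154, 220) mm: both pins are equally long and on one vertical line.
- catch (a joint): turn catch on a vertical spindle. 0 (it starts at 0 to 0.2) = steel tongue points away from the crate; grows clockwise seen from above. Light to about 0.6 rad, then a ball detent resists, up to about 0.3 N m (springs back if let go), until 1.0; past that it snaps home by itself to 1.37 to 1.45 (stop), tongue along the front of the shut door, 4 mm clear, overlapping its free edge by 28 mm.
- catch_grip (a point): middle of the catch's red bar knob, on the spindle axis: cupboard (-30, -180, 301) mm. Bar 48 mm long along the tongue, 14 thick, 28 tall; grip it across its 14 mm, fingers down. Direction of bar and tongue in the cupboard frame (angle from +x towards +y): 2.971 rad minus the joint value. Tongue 68 mm long, at 222 to 236 mm height. Axes at joint 0 are the cupboard's; they turn with the catch.
- door: green lift-off door, 280 mm wide (y) x 245 tall (z) x 12 thick (x), 0.55 kg, upright in a black slotted tray (15 mm slot, 52 deep: lift straight up 60 mm). Origin mid bottom edge, hooks on its -x face. Black grip mid top edge, 70 wide (y), 14 thick (x), z 245 to 287; pinched across its 14 mm it squares to the fingers. Hung and shut: cupboard's yaw, origin at cupboard (-16, 0, 35) mm.
- socket_low (a point): mouth (underside centre) of the lower hinge socket: steel block 24 x 24 x 30 mm tall with a vertical through hole 13 mm in diameter, door frame (0, 154, 30) mm. Axes as the door's.
- socket_top (a point): mouth (underside centre) of the upper hinge socket, the same, door frame (0, 154, 185) mm. Seated, each mouth rests on its pintle's flange.
- hook0 (a point): middle of the level arm of hook 0 on the door's front, door frame (-22, -85, 220) mm. Steel wire 7 mm thick; the arm runs level along door -x from the leaf (x -6) to x -34, then rises 27 mm to the tip, which leans 9 mm outwards: tip at door frame (-43, -85, 247) mm. Axes as the door's.
- hook1 (a point): middle of the level arm of hook 1 on the door's front, door frame (-22, 0, 220) mm. Steel wire 7 mm thick; the arm runs level along door -x from the leaf (x -6) to x -34, then rises 27 mm to the tip, which leans 9 mm outwards: tip at door frame (-43, 0, 247) mm. Axes as the door's.
- hook2 (a point): middle of the level arm of hook 2 on the door's front, door frame (-22, 85, 220) mm. Steel wire 7 mm thick; the arm runs level along door -x from the leaf (x -6) to x -34, then rises 27 mm to the tip, which leans 9 mm outwards: tip at door frame (-43, 85, 247) mm. Axes as the door's.
- trowel: orange hand trowel, all orange plastic, blade 52 mm wide; may be absent (None at the start). About 220 mm long, lies flat. Origin under the handle near the centre of mass; x points to the working end (tip at about +108 mm), -x to the hanging eye, z up when lying. Handle from x -79 to +36 mm, 28 mm wide (y), 16 mm tall (z 0 to 16). Hung, x points down.
- trowel_eye (a point): centre of the steel wire eye at the handle end, tool frame (-95, 0, 8) mm: wire 5 mm thick, opening 28 mm, lying in the tool's xy plane (vertical opening while the tool lies flat). Axes as the tool's.
- fork: hand fork, green handle, three steel tines 46 mm wide over all; may be absent (None at the start). About 220 mm long, lies flat. Origin under the handle near the centre of mass; x points to the working end (tip at about +108 mm), -x to the hanging eye, z up when lying. Handle from x -79 to +36 mm, 28 mm wide (y), 16 mm tall (z 0 to 16). Hung, x points down.
- fork_eye (a point): centre of the steel wire eye at the handle end, tool frame (-95, 0, 8) mm: wire 5 mm thick, opening 28 mm, lying in the tool's xy plane (vertical opening while the tool lies flat). Axes as the tool's.
- planter: narrow transplanting trowel, blue handle, steel blade 30 mm wide; may be absent (None at the start). About 220 mm long, lies flat. Origin under the handle near the centre of mass; x points to the working end (tip at about +108 mm), -x to the hanging eye, z up when lying. Handle from x -79 to +36 mm, 28 mm wide (y), 16 mm tall (z 0 to 16). Hung, x points down.
- planter_eye (a point): centre of the steel wire eye at the handle end, tool frame (-95, 0, 8) mm: wire 5 mm thick, opening 28 mm, lying in the tool's xy plane (vertical opening while the tool lies flat). Axes as the tool's.
- weeder: weeder, red handle, steel V tip 30 mm wide; may be absent (None at the start). About 220 mm long, lies flat. Origin under the handle near the centre of mass; x points to the working end (tip at about +108 mm), -x to the hanging eye, z up when lying. Handle from x -79 to +36 mm, 28 mm wide (y), 16 mm tall (z 0 to 16). Hung, x points down.
- weeder_eye (a point): centre of the steel wire eye at the handle end, tool frame (-95, 0, 8) mm: wire 5 mm thick, opening 28 mm, lying in the tool's xy plane (vertical opening while the tool lies flat). Axes as the tool's.
- pot: white plastic pot, 110 mm across, 100 mm tall; not part of the job. Origin at its underside centre.
- bowl: stainless steel bowl, 136 mm across, 60 mm tall; not part of the job. Origin at its underside centre.
- jar: glass jar with a steel twist cap, 70 mm across, 100 mm tall; not part of the job. Origin at its underside centre.
- saucer: terracotta pot saucer, 90 mm across, 18 mm tall; not part of the job. Origin at its underside centre.
- dibber: wooden dibber with a T handle lying on the table, 175 mm long, 24 mm tall; not part of the job. Origin at its underside near its middle, T bar at -x.
Mind the look-alikes: they are no part of the job. What is shaped like the planter but purple or yellow is not meant. There is more than one size of the weeder; the job needs the larger.

How it is judged:
By the outcome, as a careful person would: the job done as asked, in the order asked, and still so for the second after the job is handed in, with the robot touching nothing.
Of trowel, fork, planter, weeder only 2 to 3 are there at a start; the rules pass over those that are not, and their reading is None.
At some moment in a run one of trowel, fork, planter, weeder may be knocked a few centimetres aside while the robot is not near it.
It also fails if it takes over 208 s, if anything falls off the work surface, if the arm or the gripper's body presses on something with over 40 N, if the wrist force passes 120 N, or if a joint passes its speed limit or range.

## Working session

There is one attempt and no reset: what is moved stays moved. The work goes in short steps, Python scripts to look and compute and a shell command to move; the robot and the scene stay as the last step left them, time stands still between calls to the robot, and variables do not carry over. Pictures are saved under pics/ and viewed, at most 14 in all, crops included, and the job is handed in when it is done.

```bash
mkdir -p pics; cat > h.py <<'E'
import numpy as np, cv2
from rig import env
def cam(n):
    p=env.camera_params(n); f=240/np.tan(np.radians(p['fovy'])/2)
    return p,f,np.array(p['origin']),np.array(p['orientation'])
def ray(n,uv):
    p,f,o,R=cam(n); d=R@np.array([(uv[0]-p['cx'])/f,-(uv[1]-p['cy'])/f,-1]); return o,d/np.linalg.norm(d)
def onz(n,uv,z):
    o,d=ray(n,uv); return o+d*(z-o[2])/d[2]
def proj(n,X):
    p,f,o,R=cam(n); c=R.T@(np.asarray(X,float)-o); return np.array([p['cx']+f*c[0]/-c[2],p['cy']-f*c[1]/-c[2]])
def tri(l):
    A=np.zeros((3,3));b=np.zeros(3)
    for n,uv in l:
        o,d=ray(n,uv);M=np.eye(3)-np.outer(d,d);A+=M;b+=M@o
    return np.linalg.solve(A,b)
def snap(n,name):
    im=env.read_camera(n); cv2.imwrite(f'pics/{name}.png',im[:,:,::-1]); return im
E
python3 - <<'E'
from h import *
for n in('scene','top'):
    print(env.camera_params(n)); snap(n,n+'0')
    for l in ['cupboard','door','catch','trowel','fork','planter','weeder','pot','bowl','jar','saucer','dibber']:
        print(n,l,[(round(d['conf'],2),np.round(d['uv']).tolist()) for d in env.look_for(l,n)])
s=env.sense();print(s['t'],s['force'])
E
```

```text
{'fovy': 54.65850125862151, 'cx': 320.993344600227, 'cy': 239.48106926071037, 'origin': array([0.9608748 , 0.73580645, 1.05985952]), 'orientation': array([[-0.78463155, -0.47523783,  0.39812353],
       [ 0.61996168, -0.60242103,  0.50272897],
       [ 0.00092217,  0.64127834,  0.76730779]])}
scene cupboard [(0.67, [184.0, 151.0]), (0.66, [294.0, 307.0]), (0.5, [334.0, 285.0]), (0.25, [293.0, 244.0])]
scene door [(0.92, [398.0, 324.0])]
scene catch [(0.64, [252.0, 113.0]), (0.43, [259.0, 339.0]), (0.33, [222.0, 319.0])]
scene trowel []
scene fork [(0.68, [330.0, 284.0])]
scene planter [(0.91, [294.0, 241.0]), (0.84, [303.0, 196.0]), (0.61, [398.0, 321.0]), (0.47, [254.0, 121.0])]
scene weeder [(0.65, [478.0, 400.0]), (0.58, [298.0, 314.0]), (0.4, [397.0, 321.0])]
scene pot [(0.77, [257.0, 339.0])]
scene bowl [(0.59, [197.0, 284.0]), (0.55, [221.0, 321.0])]
scene jar [(0.71, [395.0, 321.0]), (0.66, [223.0, 317.0])]
scene saucer [(0.78, [375.0, 281.0]), (0.28, [197.0, 285.0])]
scene dibber [(0.61, [195.0, 242.0])]
{'fovy': 52.28034698179423, 'cx': 313.6296736788489, 'cy': 236.57897617801484, 'origin': array([0.38953421, 0.16559238, 1.39805677]), 'orientation': array([[ 0.00976656,  0.99730449, -0.07272119],
       [-0.99992826,  0.00923612, -0.00762686],
       [-0.00693464,  0.07279046,  0.99732315]])}
top cupboard [(0.82, [537.0, 194.0])]
top door [(0.7, [208.0, 228.0]), (0.22, [506.0, 271.0])]
top catch [(0.8, [508.0, 268.0])]
top trowel []
top fork [(0.68, [310.0, 239.0])]
top planter [(0.98, [377.0, 237.0]), (0.91, [428.0, 295.0]), (0.74, [259.0, 348.0])]
top weeder [(0.85, [153.0, 257.0]), (0.82, [313.0, 191.0])]
top pot [(0.95, [290.0, 138.0])]
top bowl [(0.91, [382.0, 130.0])]
top jar [(0.98, [335.0, 128.0])]
top saucer [(0.86, [283.0, 269.0])]
top dibber [(0.81, [431.0, 167.0])]
1.3 [0.45794641 0.01064584 0.92515236]
```

View pics/scene0.png

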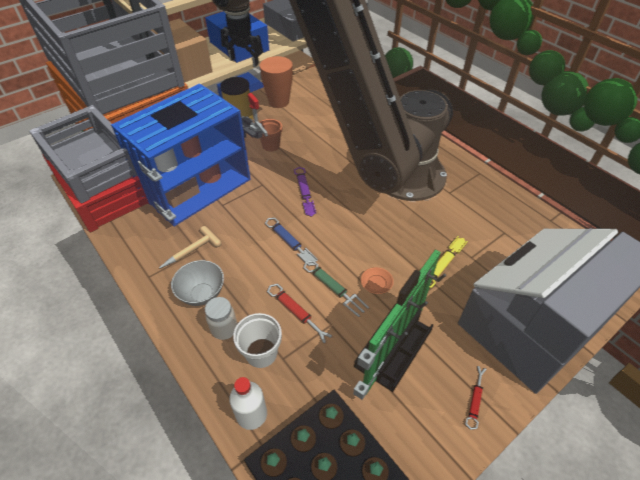

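View pics/top0.png

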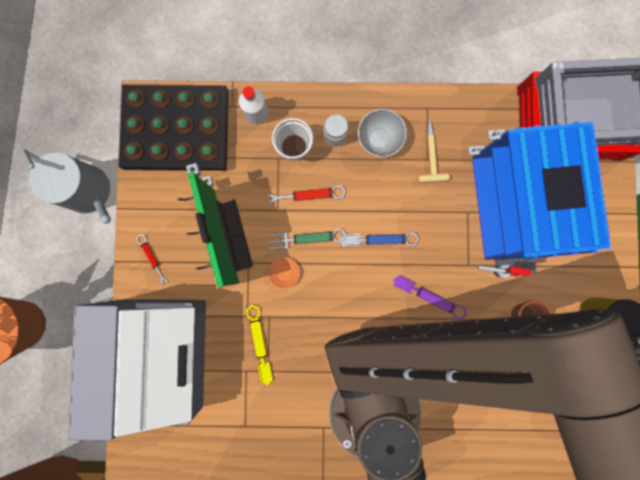

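```bash
python3 - <<'E'
from h import *
a=cv2.imread('pics/scene0.png');b=cv2.imread('pics/top0.png')
def c(im,u,v,s,w=400,h=300):
    return cv2.resize(im[v:v+int(h/s),u:u+int(w/s)],(w,h),interpolation=cv2.INTER_CUBIC)
cv2.imwrite('pics/c1.png',np.vstack([np.hstack([c(a,105,80,2.6),c(b,460,110,2.6)]),np.hstack([c(a,340,240,2.6),c(b,150,155,2.6)])]))
for n,u,z in [('top',(377,237),.008),('top',(310,239),.008),('top',(313,191),.008),('top',(545,190),.27),('scene',(294,241),.008),('scene',(330,284),.008),('scene',(298,314),.008),('top',(208,228),.28)]: print(n,u,onz(n,u,z))
E
```

```text
top (377, 237) [ 0.49136119 -0.00422303  0.008     ]
top (310, 239) [0.48388032 0.18649655 0.008     ]
top (313, 191) [0.62201215 0.17931035 0.008     ]
top (545, 190) [ 0.58517308 -0.36181569  0.27      ]
scene (294, 241) [0.48110376 0.00200349 0.008     ]
scene (330, 284) [0.49408718 0.18630169 0.008     ]
scene (298, 314) [0.61879422 0.2079025  0.008     ]
top (208, 228) [0.48858293 0.41715195 0.28      ]
```

View pics/c1.png

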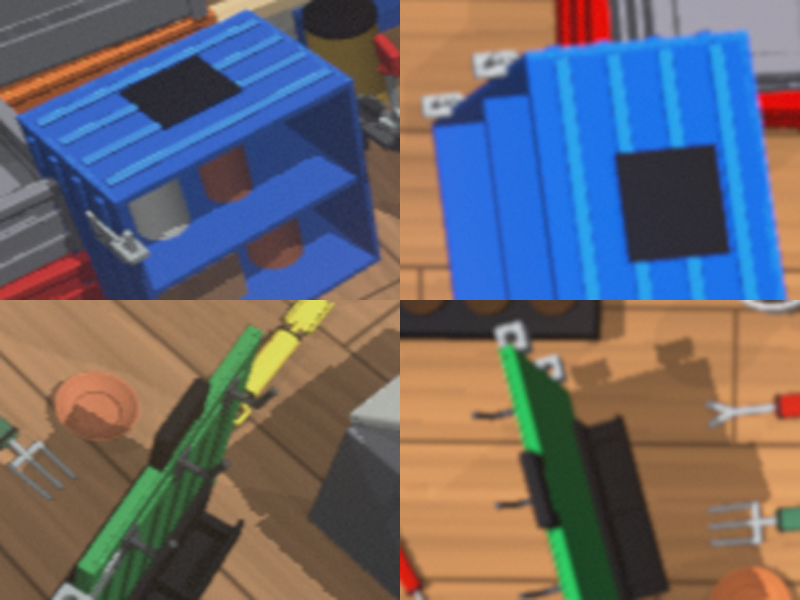

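```bash
cat > fit.py <<'E'
from h import *
from scipy.optimize import least_squares
def pose(p,X):
    c,s=np.cos(p[2]),np.sin(p[2]); X=np.asarray(X,float)/1000
    return np.array([p[0]+c*X[0]-s*X[1],p[1]+s*X[0]+c*X[1],X[2]+(p[3] if len(p)>3 else 0)])
def fit(obs,p0):
    f=lambda p:np.concatenate([proj(n,pose(p,X))-uv for n,X,uv in obs])
    r=least_squares(f,p0,loss='soft_l1'); return r.x,f(r.x).reshape(-1,2)
E
python3 - <<'E'
from fit import *
S='scene';T='top'
ob=[(S,(0,150,270),(151.7,156.6)),(S,(0,-150,270),(239.7,110.7)),(S,(200,150,270),(112.7,125.2)),(S,(200,-150,270),(200.6,84.6)),(S,(0,-150,0),(248.8,179.6)),
(T,(0,150,270),(508.6,129.2)),(T,(200,150,270),(592.7,123.4)),(T,(0,-150,270),(525,258)),(T,(200,-150,270),(608,247)),(T,(0,150,0),(473.4,157.9))]
p,r=fit(ob,[.59,-.25,-1.6]);print(p);
for o,e in zip(ob,r):print(o[:2],e.round(1))
for o in (S,T):
  pp,r=fit([x for x in ob if x[0]==o],p);print(o,pp,r.round(1).tolist())
E
```

```text
[ 0.57800586 -0.29430357 -1.4647849 ]
('scene', (0, 150, 270)) [-2.1  0.1]
('scene', (0, -150, 270)) [ 1.2 -1.3]
('scene', (200, 150, 270)) [-1.  -1.9]
('scene', (200, -150, 270)) [ 0.1 -2.4]
('scene', (0, -150, 0)) [ 2.7 -1. ]
('top', (0, 150, 270)) [-0.8  0.5]
('top', (200, 150, 270)) [ 0.  -1.9]
('top', (0, -150, 270)) [-0.9 -0.8]
('top', (200, -150, 270)) [2.7 1.8]
('top', (0, 150, 0)) [-1.9 -1.1]
scene [ 0.57874434 -0.28835767 -1.45125158] [[-0.9, 1.7], [1.6, -0.6], [-0.9, -0.0], [-0.2, -1.4], [3.1, -0.2]]
top [ 0.57704716 -0.2950241  -1.46886073] [[-0.2, 0.9], [0.7, -1.2], [-0.8, -0.4], [2.8, 2.6], [-1.4, -0.8]]
```

```bash
python3 - <<'E'
from h import *
a=cv2.imread('pics/scene0.png');b=cv2.imread('pics/top0.png')
def c(im,u,v): 
    o=cv2.resize(im[v:v+75,u:u+100],(400,300),interpolation=cv2.INTER_CUBIC)
    for i in range(0,100,10): cv2.line(o,(i*4,0),(i*4,4),(255,255,255),1)
    for i in range(0,75,5): cv2.line(o,(0,i*4),(4,i*4),(255,255,255),1)
    return o
cv2.imwrite('pics/c2.png',np.vstack([np.hstack([c(a,350,245),c(a,340,325)]),np.hstack([c(b,170,155),c(b,170,215)])]))
E
```

```text
(no output)
```

View pics/c2.png

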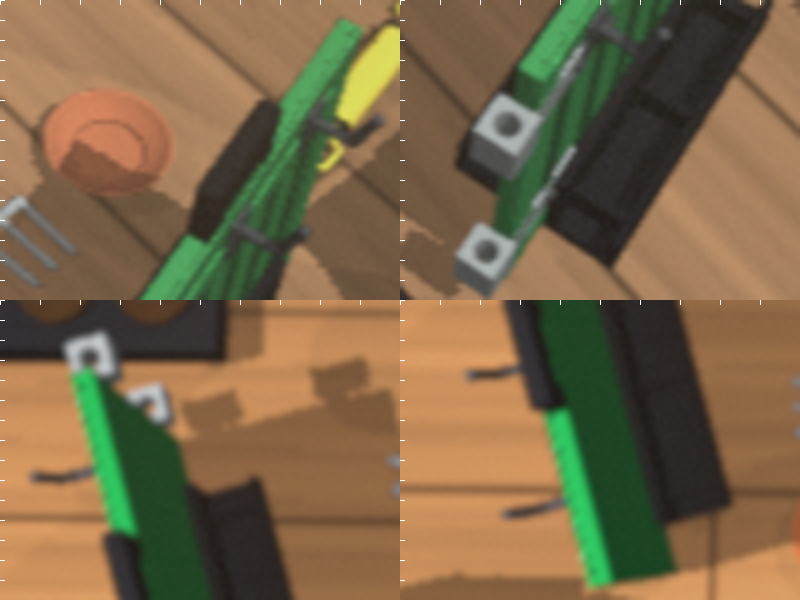

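```bash
cat > obs.py <<'E'
S='scene';T='top'
cup=[(S,(0,150,270),(151.7,156.6)),(S,(0,-150,270),(239.7,110.7)),(S,(200,150,270),(112.7,125.2)),(S,(200,-150,270),(200.6,84.6)),(S,(0,-150,0),(248.8,179.6)),
(T,(0,150,270),(508.6,129.2)),(T,(200,150,270),(592.7,123.4)),(T,(0,-150,270),(525,258)),(T,(200,-150,270),(608,247)),(T,(0,150,0),(473.4,157.9))]
door=[(S,(-6,-140,245),(440.5,253.3)),(S,(6,-140,245),(435.75,250)),(S,(-43,-85,247),(444.5,275.5)),(S,(-43,0,247),(426.25,303.75)),(S,(6,140,245),(370,343)),(S,(-6,140,245),(375.5,345.5)),(S,(0,154,215),(367.25,356)),(S,(0,154,60),(361.75,388)),
(T,(0,154,215),(192.5,169.25)),(T,(0,154,60),(207.75,181.25)),(T,(-6,140,245),(188,173.5)),(T,(6,140,245),(194.5,173)),(T,(-43,85,247),(178.25,199.25)),(T,(-43,0,247),(187.5,233.75)),(T,(-43,-85,247),(196.5,268.5)),(T,(-6,-140,245),(217.5,286.5)),(T,(6,-140,245),(222.75,285.75))]
E
python3 - <<'E'
from fit import *; from obs import *
def pk(n,X,k):
    p,f,o,R=cam(n);u=proj(n,X);c=np.array([p['cx'],p['cy']]);d=(u-c)/f;return c+f*d*(1+k*(d@d))
def F(v,free=1):
    k={S:v[7]*free,T:v[8]*free}
    return np.concatenate([pk(n,pose(v[:3],X),k[n])-uv for n,X,uv in cup]+[pk(n,pose(v[3:7],X),k[n])-uv for n,X,uv in door])
v0=[.578,-.294,-1.465,.49,.42,-1.4,.02,0,0]
for fr in (0,1):
    r=least_squares(lambda v:F(v,fr),v0,loss='soft_l1');print(r.cost,r.x.round(4))
    for o,e in zip(cup+door,F(r.x,fr).reshape(-1,2)):print(o[0],o[1],e.round(1))
E
```

```text
Traceback (most recent call last):
  File "h.py", line 4, in cam
    p=env.camera_params(n); f=240/np.tan(np.radians(p['fovy'])/2)
ValueError: time passes only in moves, steps and waits
```

```bash
python3 - <<'E'
s=open('h.py').read()
s=s.replace("def cam(n):","import functools\n@functools.lru_cache\ndef cam(n):");open('h.py','w').write(s)
E
cat > fit2.py <<'E'
from fit import *; from obs import *
def pk(n,X,k):
    p,f,o,R=cam(n);u=proj(n,X);c=np.array([p['cx'],p['cy']]);d=(u-c)/f;return c+f*d*(1+k*(d@d))
def F(v,free=1):
    k={S:v[7]*free,T:v[8]*free}
    return np.concatenate([pk(n,pose(v[:3],X),k[n])-uv for n,X,uv in cup]+[pk(n,pose(v[3:7],X),k[n])-uv for n,X,uv in door])
v0=[.578,-.294,-1.465,.49,.42,-1.4,.02,0,0]
if __name__=='__main__':
  for fr in (0,1):
    r=least_squares(lambda v:F(v,fr),v0,loss='soft_l1');print(r.cost,r.x.round(4))
    for o,e in zip(cup+door,F(r.x,fr).reshape(-1,2)):print(o[0],o[1],e.round(1))
E
python3 fit2.py
```

```text
17.964121477267017 [ 0.578  -0.2943 -1.4648  0.4891  0.4307 -1.2919  0.0015  0.      0.    ]
scene (0, 150, 270) [-2.1  0.1]
scene (0, -150, 270) [ 1.2 -1.3]
scene (200, 150, 270) [-1.  -1.9]
scene (200, -150, 270) [ 0.1 -2.4]
scene (0, -150, 0) [ 2.7 -1. ]
top (0, 150, 270) [-0.8  0.5]
top (200, 150, 270) [ 0.  -1.9]
top (0, -150, 270) [-0.9 -0.8]
top (200, -150, 270) [2.7 1.8]
top (0, 150, 0) [-1.9 -1.1]
scene (-6, -140, 245) [ 0.1 -0.8]
scene (6, -140, 245) [0.  0.1]
scene (-43, -85, 247) [0.5 0.8]
scene (-43, 0, 247) [0.2 0.2]
scene (6, 140, 245) [-0.4 -0.7]
scene (-6, 140, 245) [-0.5  0.1]
scene (0, 154, 215) [-0.   0.5]
scene (0, 154, 60) [ 0.  -0.1]
top (0, 154, 215) [0.  0.5]
top (0, 154, 60) [-1.   0.2]
top (-6, 140, 245) [ 0.3 -0.1]
top (6, 140, 245) [-1.3 -0.9]
top (-43, 85, 247) [0.5 0.1]
top (-43, 0, 247) [0.1 0. ]
top (-43, -85, 247) [0.1 0. ]
top (-6, -140, 245) [0.4 0.5]
top (6, -140, 245) [ 0.1 -0.1]
11.756893688480297 [ 0.5805 -0.3004 -1.4674  0.4892  0.4318 -1.2914  0.0016 -0.0714 -0.0406]
scene (0, 150, 270) [-1.9  0.2]
scene (0, -150, 270) [ 0.1 -0.9]
scene (200, 150, 270) [ 1.5 -0.5]
scene (200, -150, 270) [ 0.3 -0.9]
scene (0, -150, 0) [ 1.4 -1.4]
top (0, 150, 270) [0.3 0.4]
top (200, 150, 270) [-1.6 -0.9]
top (0, -150, 270) [-0.1 -2. ]
top (200, -150, 270) [0.6 0.8]
top (0, 150, 0) [-0.5 -1.5]
scene (-6, -140, 245) [-0.2 -0.6]
scene (6, -140, 245) [-0.2  0.3]
scene (-43, -85, 247) [0.1 0.9]
scene (-43, 0, 247) [0.  0.2]
scene (6, 140, 245) [-0.2 -0.7]
scene (-6, 140, 245) [-0.4  0.1]
scene (0, 154, 215) [0.1 0.3]
scene (0, 154, 60) [ 0.  -0.9]
top (0, 154, 215) [-0.1  0.7]
top (0, 154, 60) [-1.2  0.3]
top (-6, 140, 245) [0.3 0.1]
top (6, 140, 245) [-1.4 -0.8]
top (-43, 85, 247) [0.5 0.2]
top (-43, 0, 247) [ 0. -0.]
top (-43, -85, 247) [-0.1 -0.1]
top (-6, -140, 245) [0.1 0.3]
top (6, -140, 245) [-0.2 -0.3]
```

```bash
cat > st.py <<'E'
from h import *
s=env.sense();R=np.array(s['tool_rot']);print('t',round(s['t'],1),'pos',np.round(s['tool_pos'],4),'yawY',round(float(np.arctan2(R[1,1],R[0,1])),4),'q',np.round(s['q'],2),'F',np.round(s['force'],1),'open',round(s['opening'],3),'g',s['gripper_force'])
E
python3 st.py
python3 -m jog '[{"tz":5,"claw":4},{"tz":5},{"tz":5},{"tz":5}]'
python3 -m jog '[{"tx":5,"ty":5,"yaw":1},{"tx":5,"ty":5,"yaw":1},{"tx":5,"ty":5,"yaw":1},{"tx":3,"ty":5,"yaw":1},{"tx":3,"ty":5,"yaw":1}]'; python3 st.py
```

```text
t 1.3 pos [ 0.2582 -0.5692  0.25  ] yawY -1.145 q [-1.25  0.49  1.56 -0.    1.09 -0.11] F [0.5 0.  0.9] open 1.003 g 0.0
t 1.3 pos [ 0.2582 -0.5692  0.25  ] yawY -1.145 q [-1.25  0.49  1.56 -0.    1.09 -0.11] F [0.5 0.  0.9] open 1.003 g 0.0validation failed for argument at $[0]...
validation failed for argument at $[0]...
```

```bash

python3 -m jog '[{"claw":4,"tx":0,"ty":0,"tz":5,"yaw":0},{"claw":4,"tx":0,"ty":0,"tz":5,"yaw":0},{"claw":4,"tx":0,"ty":0,"tz":5,"yaw":0},{"claw":4,"tx":0,"ty":0,"tz":5,"yaw":0}]'
python3 -m jog '[{"claw":4,"tx":4,"ty":4,"tz":0,"yaw":-0.7},{"claw":4,"tx":4,"ty":4,"tz":0,"yaw":-0.7},{"claw":4,"tx":4,"ty":4,"tz":0,"yaw":0},{"claw":4,"tx":4,"ty":4,"tz":0,"yaw":0},{"claw":4,"tx":4,"ty":4,"tz":0,"yaw":0}]'; python3 st.py
```

```text
t: 1.7
tool_pos: [0.2581, -0.5687, 0.4523]
tool_rot: [[0.911, 0.413, 0.0], [0.413, -0.911, -0.0], [-0.0, 0.0, -1.0]]
force: [0.1, -1.7, -0.1]
opening: 0.47
gripper_force: 0.0
t: 2.2
tool_pos: [0.436, -0.3908, 0.4502]
tool_rot: [[0.961, 0.275, 0.0], [0.275, -0.961, -0.0], [0.0, 0.0, -1.0]]
force: [0.7, -0.7, 0.2]
opening: 0.468
gripper_force: 0.0
t 2.2 pos [ 0.436  -0.3908  0.4502] yawY -1.2919 q [-0.84  0.3   1.34 -0.    1.5   0.45] F [ 0.7 -0.7  0.2] open 0.468 g 0.0
```

```bash

python3 -m jog '[{"claw":4,"tx":0.6,"ty":5,"tz":0,"yaw":0},{"claw":4,"tx":0.6,"ty":5,"tz":0,"yaw":0},{"claw":4,"tx":0.6,"ty":5,"tz":0,"yaw":0},{"claw":4,"tx":0.6,"ty":5,"tz":0,"yaw":0},{"claw":4,"tx":0.7,"ty":5,"tz":0,"yaw":0}]' >/dev/null
python3 -m jog '[{"claw":4,"tx":0,"ty":5,"tz":0,"yaw":0},{"claw":4,"tx":0,"ty":5,"tz":0,"yaw":0},{"claw":4,"tx":0,"ty":5,"tz":0,"yaw":0},{"claw":4,"tx":0,"ty":5,"tz":0,"yaw":0},{"claw":4,"tx":0,"ty":5,"tz":0,"yaw":0}]' >/dev/null
python3 -m jog '[{"claw":4,"tx":0,"ty":5,"tz":0,"yaw":0},{"claw":4,"tx":0,"ty":5,"tz":0,"yaw":0},{"claw":4,"tx":0,"ty":5,"tz":0,"yaw":0},{"claw":4,"tx":0,"ty":5,"tz":0,"yaw":0},{"claw":4,"tx":0,"ty":5,"tz":0,"yaw":0}]' >/dev/null
python3 -m jog '[{"claw":4,"tx":0,"ty":5,"tz":0,"yaw":0},{"claw":4,"tx":0,"ty":0,"tz":-2,"yaw":0},{"claw":4,"tx":0,"ty":0,"tz":0,"yaw":0},{"claw":4,"tx":0,"ty":0,"tz":0,"yaw":0}]'; python3 st.py
```

```text
t: 4.1
tool_pos: [0.4657, 0.4053, 0.4303]
tool_rot: [[0.961, 0.275, -0.0], [0.275, -0.961, -0.001], [-0.001, 0.0, -1.0]]
force: [-0.1, -0.1, 1.2]
opening: 0.467
gripper_force: 0.0
t 4.1 pos [0.4657 0.4053 0.4303] yawY -1.2918 q [ 0.61  0.36  1.29 -0.    1.48  1.9 ] F [-0.1 -0.1  1.2] open 0.467 g 0.0
```

```bash

python3 -m jog '[{"claw":4,"tx":2.35,"ty":2.6,"tz":0,"yaw":0},{"claw":4,"tx":0,"ty":0,"tz":-5,"yaw":0},{"claw":4,"tx":0,"ty":0,"tz":-5,"yaw":0},{"claw":4,"tx":0,"ty":0,"tz":-3,"yaw":0},{"claw":4,"tx":0,"ty":0,"tz":0,"yaw":0}]'
python3 -m jog '[{"claw":4,"tx":0,"ty":0,"tz":-2.7,"yaw":0},{"claw":4,"tx":0,"ty":0,"tz":0,"yaw":0}]'
python3 -m jog '[{"claw":0,"tx":0,"ty":0,"tz":0,"yaw":0},{"claw":0,"tx":0,"ty":0,"tz":0,"yaw":0},{"claw":0,"tx":0,"ty":0,"tz":0,"yaw":0},{"claw":0,"tx":0,"ty":0,"tz":0,"yaw":0},{"claw":0,"tx":0,"ty":0,"tz":0,"yaw":0}]' 110; python3 st.py
```

```text
t: 4.6
tool_pos: [0.489, 0.4301, 0.2973]
tool_rot: [[0.962, 0.274, -0.005], [0.274, -0.962, -0.003], [-0.005, 0.002, -1.0]]
force: [-0.4, -0.4, 0.4]
opening: 0.465
gripper_force: 0.0
t: 4.8
tool_pos: [0.4895, 0.4309, 0.2733]
tool_rot: [[0.962, 0.275, -0.001], [0.275, -0.962, -0.001], [-0.001, 0.0, -1.0]]
force: [-0.0, -0.1, -0.0]
opening: 0.468
gripper_force: 0.0
t: 5.3
tool_pos: [0.49, 0.4319, 0.2759]
tool_rot: [[0.961, 0.275, 0.004], [0.275, -0.961, 0.002], [0.004, -0.001, -1.0]]
force: [0.8, -0.3, 7.3]
opening: 0.152
gripper_force: 108.1
t 5.3 pos [0.49   0.4319 0.2759] yawY -1.2918 q [ 0.62  0.51  1.45 -0.    1.17  1.91] F [ 0.8 -0.3  7.3] open 0.152 g 108.1411063671112
```

```bash

python3 -m jog '[{"claw":0,"tx":0,"ty":0,"tz":1.5,"yaw":0},{"claw":0,"tx":0,"ty":0,"tz":1.5,"yaw":0},{"claw":0,"tx":0,"ty":0,"tz":2,"yaw":0},{"claw":0,"tx":0,"ty":0,"tz":2,"yaw":0},{"claw":0,"tx":0,"ty":0,"tz":2,"yaw":0}]' 
python3 -m jog '[{"claw":0,"tx":0,"ty":0,"tz":2,"yaw":0},{"claw":0,"tx":0,"ty":0,"tz":2,"yaw":0},{"claw":0,"tx":0,"ty":0,"tz":2,"yaw":0},{"claw":0,"tx":0,"ty":0,"tz":0,"yaw":0},{"claw":0,"tx":0,"ty":0,"tz":0,"yaw":0}]'; python3 st.py; python3 - <<'E'
from h import *
snap('scene','s1')
E
```

```text
t: 5.8
tool_pos: [0.489, 0.4315, 0.3644]
tool_rot: [[0.961, 0.276, -0.0], [0.276, -0.961, -0.0], [-0.0, 0.0, -1.0]]
force: [0.0, 0.7, -5.9]
opening: 0.15
gripper_force: 107.4
t: 6.3
tool_pos: [0.489, 0.4315, 0.4227]
tool_rot: [[0.961, 0.275, -0.0], [0.275, -0.961, -0.0], [-0.0, 0.0, -1.0]]
force: [0.7, 0.1, -6.0]
opening: 0.149
gripper_force: 107.7
t 6.3 pos [0.489  0.4315 0.4227] yawY -1.2917 q [ 0.62  0.43  1.22 -0.    1.5   1.91] F [ 0.7  0.1 -6. ] open 0.149 g 107.70403504371643
```

View pics/s1.png

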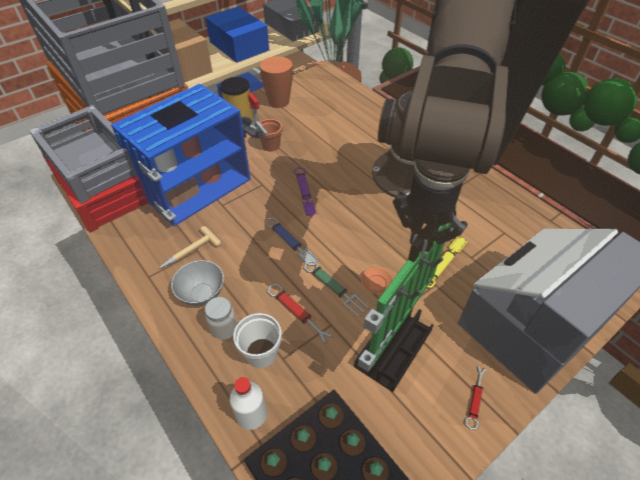

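```bash

python3 -m jog '[{"claw":0,"tx":0.7,"ty":-3,"tz":0,"yaw":0},{"claw":0,"tx":0.7,"ty":-5,"tz":0,"yaw":-0.5},{"claw":0,"tx":0.7,"ty":-5,"tz":0,"yaw":-0.5},{"claw":0,"tx":0.7,"ty":-5,"tz":0,"yaw":-0.5},{"claw":0,"tx":0.7,"ty":-5,"tz":0,"yaw":-0.17}]'
python3 -m jog '[{"claw":0,"tx":0.7,"ty":-5,"tz":0,"yaw":0},{"claw":0,"tx":0.7,"ty":-5,"tz":0,"yaw":0},{"claw":0,"tx":0.7,"ty":-5,"tz":0,"yaw":0},{"claw":0,"tx":0.7,"ty":-5,"tz":0,"yaw":0},{"claw":0,"tx":0.7,"ty":-5,"tz":0,"yaw":0}]' >/dev/null
python3 -m jog '[{"claw":0,"tx":0.7,"ty":-5,"tz":0,"yaw":0},{"claw":0,"tx":0.7,"ty":-5,"tz":0,"yaw":0},{"claw":0,"tx":0,"ty":0,"tz":0,"yaw":0},{"claw":0,"tx":0,"ty":0,"tz":0,"yaw":0},{"claw":0,"tx":0,"ty":0,"tz":0,"yaw":0}]';python3 st.py
```

```text
t: 6.85
tool_pos: [0.5235, 0.2017, 0.4218]
tool_rot: [[0.995, 0.103, -0.002], [0.103, -0.995, -0.001], [-0.002, 0.0, -1.0]]
force: [2.0, -0.4, -5.5]
opening: 0.148
gripper_force: 109.0
t: 7.85
tool_pos: [0.5722, -0.1422, 0.4224]
tool_rot: [[0.995, 0.105, -0.001], [0.105, -0.995, 0.001], [-0.001, -0.001, -1.0]]
force: [-0.5, -0.4, -6.0]
opening: 0.148
gripper_force: 110.5
t 7.8 pos [ 0.5722 -0.1422  0.4224] yawY -1.466 q [-0.36  0.32  1.38  0.    1.44  1.11] F [-0.5 -0.4 -6. ] open 0.148 g 110.54709434509277
```

```bash

python3 -m jog '[{"claw":0,"tx":0.3,"ty":-3,"tz":0,"yaw":0},{"claw":0,"tx":0.3,"ty":-2.5,"tz":-2.5,"yaw":0},{"claw":0,"tx":0,"ty":-2,"tz":-2.5,"yaw":0},{"claw":0,"tx":0,"ty":0,"tz":0,"yaw":0},{"claw":0,"tx":0,"ty":0,"tz":0,"yaw":0}]'
python3 - <<'E'
from h import *
a=snap('scene','s2')[:,:,::-1];b=snap('top','t2')[:,:,::-1]
def c(im,u,v,s): 
    w,h=int(400/s),int(300/s);return cv2.resize(im[v:v+h,u:u+w],(400,300),interpolation=cv2.INTER_CUBIC)
cv2.imwrite('pics/c3.png',np.vstack([np.hstack([c(a,100,80,2),c(b,420,90,2)]),np.hstack([c(a,130,135,4),c(b,440,110,4)])]))
E
```

```text
t: 8.35
tool_pos: [0.5786, -0.2168, 0.3729]
tool_rot: [[0.994, 0.105, -0.001], [0.105, -0.994, 0.001], [-0.001, -0.001, -1.0]]
force: [-0.3, 0.8, -5.6]
opening: 0.147
gripper_force: 110.8
```

View pics/c3.png

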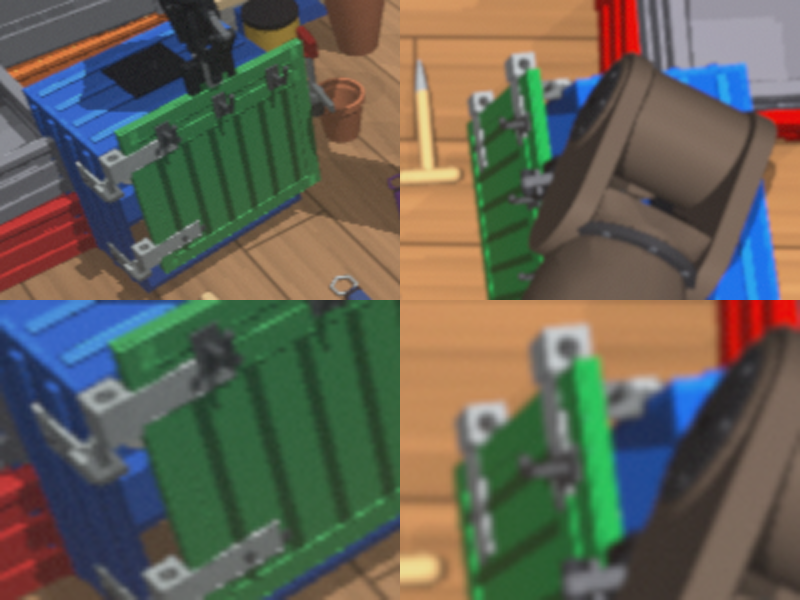

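```bash
python3 - <<'E'
from fit2 import *
a=cv2.imread('pics/scene0.png');b=cv2.imread('pics/top0.png')
def c(im,u,v,s=8): 
    w,h=int(400/s),int(300/s)
    o=cv2.resize(im[v:v+h,u:u+w],(w*8,h*8),interpolation=cv2.INTER_CUBIC)
    return cv2.copyMakeBorder(o,0,300-h*8,0,400-w*8,cv2.BORDER_CONSTANT)
cv2.imwrite('pics/c4.png',np.vstack([np.hstack([c(a,130,155),c(a,145,190)]),np.hstack([c(b,480,120),c(b,460,135)])]))
for k in ({S:0,T:0},{S:-.07,T:-.04}):
  for n,X,uv in [(S,(0,154,215),(156.75,159)),(S,(0,154,60),(173,203.75)),(T,(0,154,215),(482.25,122)),(T,(0,154,60),(461.25,141))]:
    print(n,X,(pk(n,pose([.5786,-.2168,-1.466,.0985],X),k[n])-uv).round(1))
E
```

```text
scene (0, 154, 215) [-0.1  0.9]
scene (0, 154, 60) [-0.8  0.5]
top (0, 154, 215) [-1.5 -0.2]
top (0, 154, 60) [-0.6 -0.7]
scene (0, 154, 215) [1.7 1.8]
scene (0, 154, 60) [0.3 0.8]
top (0, 154, 215) [-2.7  0.6]
top (0, 154, 60) [-1.4 -0.2]
```

View pics/c4.png

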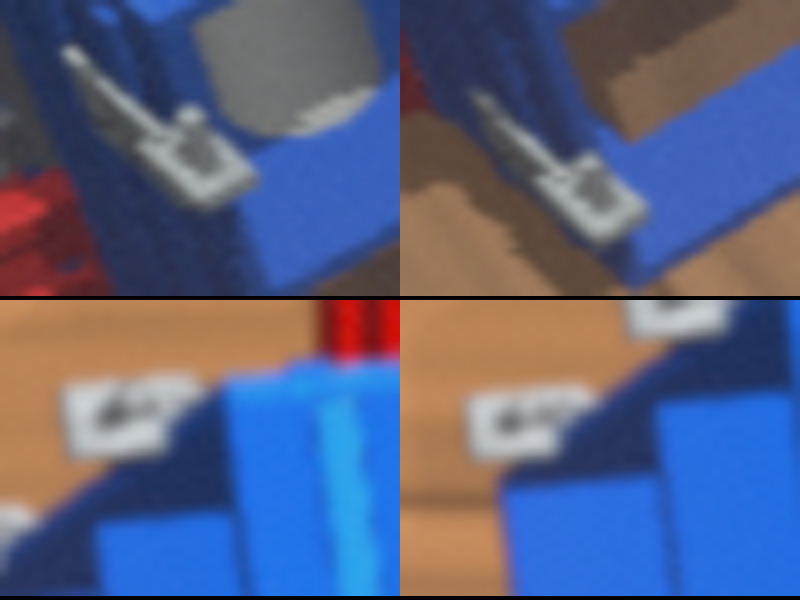

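```bash
python3 - <<'E'
from fit2 import *
P=[.578,-.2943,-1.4648]
for n,o,z in [(S,(130,155),220),(S,(145,190),65),(T,(480,120),220),(T,(460,135),65)]:
  off={(130,155):(0,0),(145,190):(400,0),(480,120):(0,300),(460,135):(400,300)}[o]
  for nm,X in [('foot',(-16,154,z)),('tip',(-16,154,z+26)),('fx-12',(-28,154,z)),('fx+12',(-4,154,z)),('fy-12',(-16,142,z)),('fy+12',(-16,166,z))]:
    print(n,z,nm,((proj(n,pose(P,X))-o)*8+off+4).round())
E
```

```text
scene 220 foot [218. 162.]
scene 220 tip [197. 103.]
scene 220 fx-12 [238. 180.]
scene 220 fx+12 [199. 145.]
scene 220 fy-12 [250. 145.]
scene 220 fy+12 [187. 179.]
scene 65 foot [613. 200.]
scene 65 tip [595. 150.]
scene 65 fx-12 [631. 217.]
scene 65 fx+12 [595. 182.]
scene 65 fy-12 [641. 183.]
scene 65 fy+12 [585. 216.]
top 220 foot [109. 421.]
top 220 tip [140. 397.]
top 220 fx-12 [ 70. 425.]
top 220 fx+12 [148. 418.]
top 220 fy-12 [114. 460.]
top 220 fy+12 [104. 383.]
top 65 foot [508. 427.]
top 65 tip [532. 408.]
top 65 fx-12 [473. 431.]
top 65 fx+12 [542. 424.]
top 65 fy-12 [512. 461.]
top 65 fy+12 [504. 393.]
```

```bash
cat > ax.py <<'E'
from fit2 import *
def axis(obs,fz):
    f=lambda v:np.concatenate([proj(n,[v[0],v[1],z+v[2]*fz])-uv for n,z,uv in obs])
    r=least_squares(f,[.73,-.27,0]);return r.x,f(r.x).reshape(-1,2).round(1).tolist()
def crop(o,off,c): return (np.array(c)-off-4)/8+o
pin=[(S,.220,crop((130,155),(0,0),(211,176))),(S,.065,crop((145,190),(400,0),(608,209))),(T,.220,crop((480,120),(0,300),(106,418))),(T,.065,crop((460,135),(400,300),(505,424)))]
if __name__=='__main__':
  sock=[(S,.3135,(156.75,159)),(S,.1585,(173,203.75)),(T,.3135,(482.25,122)),(T,.1585,(461.25,141))]
  for fz in (0,1):
    a,b=axis(pin,fz),axis(sock,fz);print(a);print(b);print(a[0]-b[0])
  print(pose([.5786,-.2168,-1.466,0],(0,154,0)))
E
python3 ax.py
```

```text
(array([ 0.73187793, -0.26042738,  0.        ]), [[0.3, -1.0], [0.1, -0.5], [-0.3, -0.6], [-0.3, -0.5]])
(array([ 0.73021551, -0.2030135 ,  0.        ]), [[0.1, 0.2], [-0.7, -0.2], [-0.5, 0.5], [0.3, -0.1]])
[ 0.00166243 -0.05741388  0.        ]
(array([ 0.73221766, -0.26307095, -0.00493334]), [[0.3, -0.1], [0.0, 0.2], [0.0, -0.1], [0.1, -0.1]])
(array([ 7.30182912e-01, -2.02784561e-01,  4.35035522e-04]), [[0.1, 0.1], [-0.7, -0.3], [-0.5, 0.5], [0.2, -0.1]])
[ 0.00203475 -0.06028639 -0.00536838]
[ 0.73175514 -0.20069089  0.        ]
```

```bash

python3 -m jog '[{"claw":0,"tx":0.1,"ty":-3,"tz":0,"yaw":0},{"claw":0,"tx":0.1,"ty":-2.9,"tz":0,"yaw":0},{"claw":0,"tx":0,"ty":0,"tz":-2.7,"yaw":0},{"claw":0,"tx":0,"ty":0,"tz":0,"yaw":0},{"claw":0,"tx":0,"ty":0,"tz":0,"yaw":0}]'
python3 - <<'E'
from h import *
a=snap('scene','s3')[:,:,::-1];b=snap('top','t3')[:,:,::-1]
def c(im,u,v,s,W=400,H=300): 
    w,h=int(W/s),int(H/s);return cv2.resize(im[v:v+h,u:u+w],(W,H),interpolation=cv2.INTER_CUBIC)
cv2.imwrite('pics/c5.png',np.vstack([np.hstack([c(a,130,140,8),c(a,145,190,8)]),np.hstack([c(b,460,110,6),c(b,450,125,8)])]))
E
```

```text
t: 8.95
tool_pos: [0.5808, -0.276, 0.3471]
tool_rot: [[0.994, 0.105, 0.0], [0.105, -0.994, -0.0], [0.0, 0.0, -1.0]]
force: [0.5, 0.0, -5.2]
opening: 0.149
gripper_force: 110.8
```

View pics/c5.png

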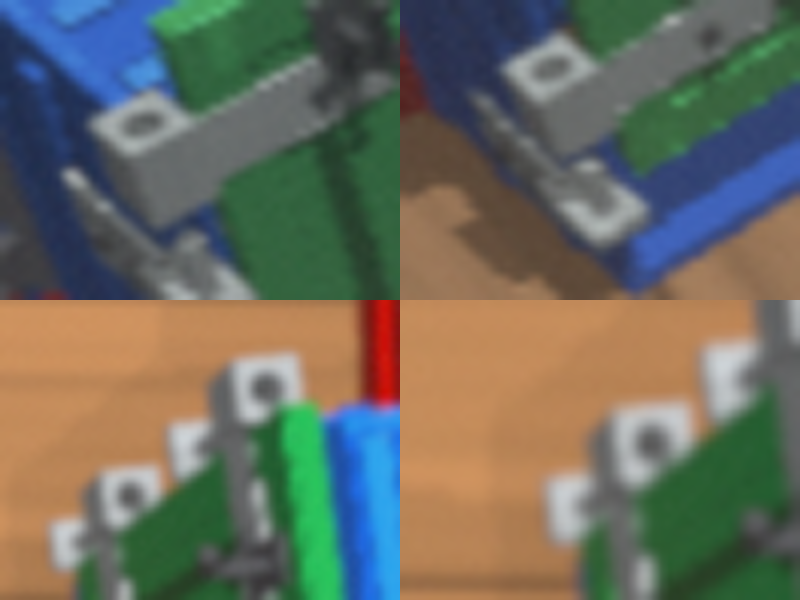

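```bash
python3 - <<'E'
from ax import *
sock=[(S,.2877,(147.9,154.75)),(S,.1327,(163.5,198.0)),(T,.2877,(503.2,124.2)),(T,.1327,(481.1,142.0))]
for fz in (0,1):
    a,b=axis(pin,fz),axis(sock,fz);print(b);print(a[0]-b[0])
    for n in (S,T):
      a,b=[axis([o for o in q if o[0]==n],0)[0] for q in (pin,sock)];print(n,a-b)
E
```

```text
(array([ 0.7340967 , -0.26239565,  0.        ]), [[-0.0, 0.9], [0.1, 0.7], [0.6, 0.3], [0.2, 0.3]])
[-0.00221876  0.00196827  0.        ]
scene [0.00087379 0.00713198 0.        ]
top [-0.0042113   0.00032541  0.        ]
(array([ 0.73376696, -0.2601566 ,  0.00401588]), [[0.0, 0.0], [0.2, 0.0], [0.3, -0.1], [-0.2, -0.0]])
[-0.0015493  -0.00291435 -0.00894922]
scene [0.00087379 0.00713198 0.        ]
top [-0.0042113   0.00032541  0.        ]
```

```bash
python3 - <<'E'
from ax import *
pin=[(S,.220,crop((130,155),(0,0),(211,167.5))),(S,.065,crop((145,190),(400,0),(608,204))),(T,.220,crop((480,120),(0,300),(109,416))),(T,.065,crop((460,135),(400,300),(508,422)))]
s1=[(S,.3135,(156.75,159)),(S,.1585,(173,203.75)),(T,.3135,(482.25,122)),(T,.1585,(461.25,141))]
s2=[(S,.2877,(147.9,154.75)),(S,.1327,(163.5,198.0)),(T,.2877,(503.2,124.2)),(T,.1327,(481.1,142.0))]
for fz in (0,1):
    print(axis(pin,fz))
    for s,d in ((s1,(.0022,-.0592)),(s2,(0,0))):
        print((axis(pin,fz)[0]-axis(s,fz)[0])[:2]-d)
E
```

```text
(array([ 0.73163451, -0.26189884,  0.        ]), [[0.2, -0.3], [-0.0, -0.2], [-0.1, -0.2], [-0.1, -0.1]])
[-0.000781    0.00031467]
[-0.00246219  0.00049681]
(array([ 0.73173925, -0.26271435, -0.00151957]), [[0.2, -0.0], [-0.1, 0.0], [0.0, -0.1], [0.0, -0.0]])
[-0.00064366 -0.00072979]
[-0.00202771 -0.00255775]
```

```bash

python3 -m jog '[{"claw":0,"tx":-0.14,"ty":-0.03,"tz":0,"yaw":0},{"claw":0,"tx":0,"ty":0,"tz":-0.5,"yaw":0},{"claw":0,"tx":0,"ty":0,"tz":-0.5,"yaw":0},{"claw":0,"tx":0,"ty":0,"tz":-0.3,"yaw":0},{"claw":0,"tx":0,"ty":0,"tz":0,"yaw":0}]' | grep -E 'pos|force'
python3 -m jog '[{"claw":0,"tx":0,"ty":0,"tz":-0.3,"yaw":0},{"claw":0,"tx":0,"ty":0,"tz":0,"yaw":0}]'| grep -E 'pos|force'
python3 -m jog '[{"claw":0,"tx":0,"ty":0,"tz":-0.3,"yaw":0},{"claw":0,"tx":0,"ty":0,"tz":0,"yaw":0}]'| grep -E 'pos|force'
```

```text
tool_pos: [0.5789, -0.2772, 0.3323]
force: [0.4, -0.5, -5.1]
gripper_force: 110.7
tool_pos: [0.579, -0.2773, 0.3296]
force: [0.7, -0.5, -5.0]
gripper_force: 110.7
tool_pos: [0.579, -0.2773, 0.3266]
force: [-0.1, -0.3, -5.5]
gripper_force: 110.7
```

```bash

for i in 1; do python3 -m jog '[{"claw":0,"tx":0,"ty":0,"tz":-0.4,"yaw":0},{"claw":0,"tx":0,"ty":0,"tz":0,"yaw":0}]'| grep -E 'pos|force'
python3 -m jog '[{"claw":0,"tx":0,"ty":0,"tz":-0.4,"yaw":0},{"claw":0,"tx":0,"ty":0,"tz":0,"yaw":0}]'| grep -E 'pos|force'
python3 -m jog '[{"claw":0,"tx":0,"ty":0,"tz":-0.4,"yaw":0},{"claw":0,"tx":0,"ty":0,"tz":0,"yaw":0}]'| grep -E 'pos|force'
python3 -m jog '[{"claw":0,"tx":0,"ty":0,"tz":-0.4,"yaw":0},{"claw":0,"tx":0,"ty":0,"tz":0,"yaw":0}]'| grep -E 'pos|force'
done
```

```text
tool_pos: [0.5789, -0.2772, 0.3224]
force: [0.5, 0.5, -5.0]
gripper_force: 110.6
tool_pos: [0.579, -0.2772, 0.3184]
force: [0.1, 0.5, -5.8]
gripper_force: 110.6
tool_pos: [0.579, -0.2772, 0.3144]
force: [-0.2, -0.4, -7.8]
gripper_force: 110.6
tool_pos: [0.5789, -0.2772, 0.3104]
force: [-0.0, -0.4, -5.3]
gripper_force: 110.6
```

```bash

python3 -m jog '[{"claw":0,"tx":0,"ty":0,"tz":-0.2,"yaw":0},{"claw":0,"tx":0,"ty":0,"tz":0,"yaw":0}]'| grep -E 'pos|force'
python3 -m jog '[{"claw":0,"tx":0,"ty":0,"tz":-0.2,"yaw":0},{"claw":0,"tx":0,"ty":0,"tz":0,"yaw":0}]'| grep -E 'pos|force'
python3 - <<'E'
from h import *
a=snap('scene','s4')[:,:,::-1];b=snap('top','t4')[:,:,::-1]
def c(im,u,v,s,W=400,H=300): 
    w,h=int(W/s),int(H/s);return cv2.resize(im[v:v+h,u:u+w],(W,H),interpolation=cv2.INTER_CUBIC)
cv2.imwrite('pics/c6.png',np.vstack([np.hstack([c(a,130,140,8),c(a,145,190,8)]),np.hstack([c(a,110,75,2.3),c(b,450,100,3)])]))
E
```

```text
tool_pos: [0.579, -0.2773, 0.3088]
force: [0.8, -0.0, -6.0]
gripper_force: 110.6
tool_pos: [0.579, -0.2773, 0.3068]
force: [0.0, -0.9, -6.7]
gripper_force: 110.6
```

View pics/c6.png

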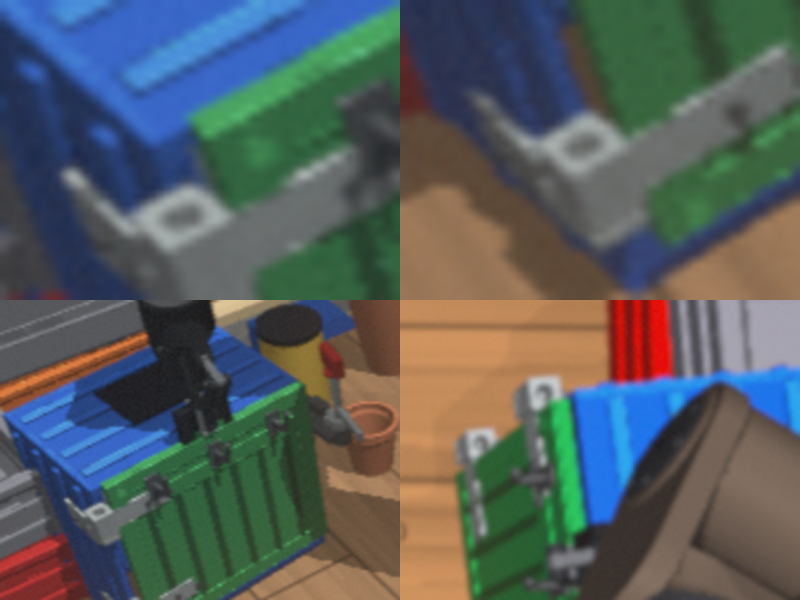

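```bash

python3 -m jog '[{"claw":0,"tx":0,"ty":0,"tz":-0.2,"yaw":0},{"claw":0,"tx":0,"ty":0,"tz":0,"yaw":0}]'| grep -E 'pos|force'
python3 -m jog '[{"claw":0,"tx":0,"ty":0,"tz":-0.15,"yaw":0},{"claw":0,"tx":0,"ty":0,"tz":0,"yaw":0}]'| grep -E 'pos|force'
python3 -m jog '[{"claw":0,"tx":0,"ty":0,"tz":-0.15,"yaw":0},{"claw":0,"tx":0,"ty":0,"tz":0,"yaw":0}]'| grep -E 'pos|force'
```

```text
tool_pos: [0.579, -0.2773, 0.3048]
force: [0.6, 0.7, -6.7]
gripper_force: 110.6
tool_pos: [0.5791, -0.2773, 0.3034]
force: [-0.3, -0.6, -6.1]
gripper_force: 110.8
tool_pos: [0.5792, -0.2774, 0.3025]
force: [-1.2, -0.1, -2.2]
gripper_force: 111.6
```

```bash

python3 -m jog '[{"claw":0,"tx":0,"ty":0,"tz":-0.15,"yaw":0},{"claw":0,"tx":0,"ty":0,"tz":0,"yaw":0}]'| grep -E 'pos|force'
python3 -m jog '[{"claw":3.5,"tx":0,"ty":0,"tz":0,"yaw":0},{"claw":3.5,"tx":0,"ty":0,"tz":0,"yaw":0},{"claw":3.5,"tx":0,"ty":0,"tz":0,"yaw":0},{"claw":3.5,"tx":0,"ty":0,"tz":0,"yaw":0}]'| grep -E 'pos|force'
python3 -m jog '[{"claw":3.5,"tx":0,"ty":0,"tz":2,"yaw":0},{"claw":3.5,"tx":0,"ty":0,"tz":4,"yaw":0},{"claw":3.5,"tx":0,"ty":0,"tz":4,"yaw":0},{"claw":3.5,"tx":-3,"ty":4,"tz":0,"yaw":0},{"claw":3.5,"tx":-3,"ty":4,"tz":0,"yaw":0}]'
python3 -m jog '[{"claw":3.5,"tx":-2,"ty":5,"tz":0,"yaw":0},{"claw":3.5,"tx":0,"ty":5,"tz":0,"yaw":0},{"claw":3.5,"tx":0,"ty":5,"tz":0,"yaw":0},{"claw":3.5,"tx":0,"ty":5,"tz":0,"yaw":0},{"claw":3.5,"tx":0,"ty":0,"tz":0,"yaw":0}]'
python3 - <<'E'
from h import *
a=snap('scene','s5')[:,:,::-1];b=snap('top','t5')[:,:,::-1]
def c(im,u,v,s,W=400,H=300): 
    w,h=int(W/s),int(H/s);return cv2.resize(im[v:v+h,u:u+w],(W,H),interpolation=cv2.INTER_CUBIC)
cv2.imwrite('pics/c7.png',np.vstack([np.hstack([c(a,130,140,6),c(a,200,75,5)]),np.hstack([c(b,450,110,4),c(b,470,220,5)])]))
E
```

```text
tool_pos: [0.5791, -0.2776, 0.3019]
force: [-5.7, 0.2, 4.9]
gripper_force: 112.6
tool_pos: [0.5791, -0.2773, 0.3004]
force: [-0.2, 0.7, -0.2]
gripper_force: 0.0
t: 12.95
tool_pos: [0.5187, -0.197, 0.4009]
tool_rot: [[0.995, 0.103, 0.001], [0.103, -0.995, -0.001], [0.001, 0.001, -1.0]]
force: [0.5, 0.3, -0.6]
opening: 0.411
gripper_force: 0.0
t: 13.45
tool_pos: [0.5, 0.0038, 0.401]
tool_rot: [[0.994, 0.109, 0.001], [0.109, -0.994, 0.001], [0.001, -0.001, -1.0]]
force: [0.2, -0.3, -0.3]
opening: 0.412
gripper_force: 0.0
```

View pics/c7.png

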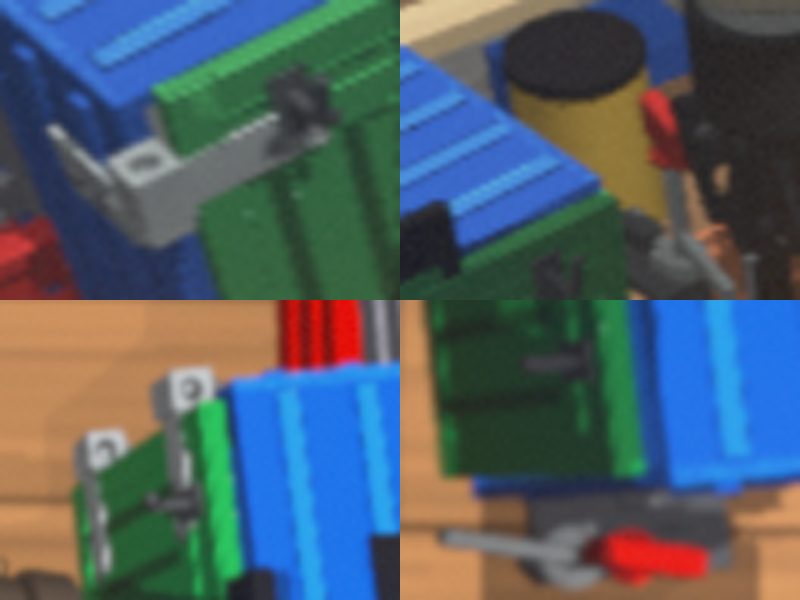

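```bash
python3 - <<'E'
from fit2 import *
print(onz(T,(520.9,269.9),.315),onz(T,(520.9,269.9),.301))
# scene red: crop (660,125)
print(proj(S,[.3986,-.2826,.301]),proj(T,[.3986,-.2826,.315]),(200+262/5,75+125/5))
E
python3 st.py
```

```text
[ 0.39913163 -0.28349072  0.315     ] [ 0.39925569 -0.28929574  0.301     ]
[253.73590558 100.63428057] [520.49950391 270.13790975] (252.4, 100.0)
t 13.6 pos [0.5005 0.     0.4007] yawY -1.4639 q [-0.13  0.18  1.62 -0.    1.34  1.33] F [-0.7 -0.9  0.7] open 0.412 g 0.0
```

```bash

python3 -m jog '[{"claw":4,"tx":-1.7,"ty":-4.7,"tz":0,"yaw":1},{"claw":4,"tx":-1.7,"ty":-4.7,"tz":0,"yaw":1},{"claw":4,"tx":-1.7,"ty":-4.7,"tz":0,"yaw":1},{"claw":4,"tx":-1.7,"ty":-4.7,"tz":0,"yaw":1},{"claw":4,"tx":-1.7,"ty":-4.7,"tz":0,"yaw":1}]' >/dev/null
python3 -m jog '[{"claw":4,"tx":-1.7,"ty":-4.8,"tz":0,"yaw":1},{"claw":4,"tx":0,"ty":0,"tz":0,"yaw":1},{"claw":4,"tx":0,"ty":0,"tz":0,"yaw":1},{"claw":4,"tx":0,"ty":0,"tz":0,"yaw":1},{"claw":4,"tx":0,"ty":0,"tz":0,"yaw":1}]' >/dev/null
python3 -m jog '[{"claw":4,"tx":0,"ty":0,"tz":0,"yaw":1},{"claw":4,"tx":0,"ty":0,"tz":0,"yaw":1},{"claw":4,"tx":0,"ty":0,"tz":0,"yaw":0.6},{"claw":4,"tx":0,"ty":0,"tz":0,"yaw":0},{"claw":4,"tx":0,"ty":0,"tz":0,"yaw":0}]' >/dev/null; python3 st.py
```

```text
t 15.1 pos [ 0.3983 -0.2839  0.4004] yawY -0.1505 q [-0.75  0.16  1.65 -0.    1.33 -0.6 ] F [-0.3 -0.  -0.2] open 0.468 g 0.0
```

```bash

python3 -m jog '[{"claw":4,"tx":0,"ty":0,"tz":-4,"yaw":0},{"claw":4,"tx":0,"ty":0,"tz":-3,"yaw":0},{"claw":4,"tx":0,"ty":0,"tz":-2.3,"yaw":0},{"claw":4,"tx":0,"ty":0,"tz":0,"yaw":0}]'
python3 -m jog '[{"claw":0,"tx":0,"ty":0,"tz":0,"yaw":0},{"claw":0,"tx":0,"ty":0,"tz":0,"yaw":0},{"claw":0,"tx":0,"ty":0,"tz":0,"yaw":0},{"claw":0,"tx":0,"ty":0,"tz":0,"yaw":0},{"claw":0,"tx":0,"ty":0,"tz":0,"yaw":0}]' 60; python3 st.py
```

```text
t: 15.45
tool_pos: [0.3979, -0.2828, 0.3051]
tool_rot: [[0.149, 0.989, -0.004], [0.989, -0.149, 0.003], [0.003, -0.004, -1.0]]
force: [0.4, 0.0, 0.3]
opening: 0.465
gripper_force: 0.0
t: 15.95
tool_pos: [0.3983, -0.2833, 0.309]
tool_rot: [[0.147, 0.989, 0.0], [0.989, -0.147, -0.001], [-0.001, 0.0, -1.0]]
force: [-5.8, -0.6, 4.3]
opening: 0.149
gripper_force: 59.4
t 15.9 pos [ 0.3983 -0.2833  0.309 ] yawY -0.1473 q [-0.75  0.23  1.8  -0.    1.11 -0.61] F [-5.8 -0.6  4.3] open 0.149 g 59.38325822353363
```

```bash

python3 -m jog '[{"claw":0,"tx":0,"ty":0,"tz":0,"yaw":-0.8},{"claw":0,"tx":0,"ty":0,"tz":0,"yaw":-0.8},{"claw":0,"tx":0,"ty":0,"tz":0,"yaw":-0.8},{"claw":0,"tx":0,"ty":0,"tz":0,"yaw":-0.8},{"claw":0,"tx":0,"ty":0,"tz":0,"yaw":-0.8}]' >/dev/null;python3 st.py
python3 -m jog '[{"claw":0,"tx":0,"ty":0,"tz":0,"yaw":-0.8},{"claw":0,"tx":0,"ty":0,"tz":0,"yaw":-0.8},{"claw":0,"tx":0,"ty":0,"tz":0,"yaw":-0.8},{"claw":0,"tx":0,"ty":0,"tz":0,"yaw":-0.8},{"claw":0,"tx":0,"ty":0,"tz":0,"yaw":-0.8}]' >/dev/null;python3 st.py
python3 -m jog '[{"claw":0,"tx":0,"ty":0,"tz":0,"yaw":-0.8},{"claw":0,"tx":0,"ty":0,"tz":0,"yaw":-0.8},{"claw":0,"tx":0,"ty":0,"tz":0,"yaw":-0.8},{"claw":0,"tx":0,"ty":0,"tz":0,"yaw":-0.8},{"claw":0,"tx":0,"ty":0,"tz":0,"yaw":-0.8}]' >/dev/null;python3 st.py
```

```text
t 16.4 pos [ 0.3985 -0.2834  0.309 ] yawY -0.5697 q [-0.75  0.23  1.8  -0.    1.11 -0.18] F [-4.5 -1.2  1.6] open 0.147 g 59.25567090511322
t 16.9 pos [ 0.3987 -0.2834  0.3091] yawY -0.9881 q [-0.75  0.23  1.8  -0.    1.11  0.24] F [-2.4  0.9  3.7] open 0.155 g 60.20392656326294
t 17.4 pos [ 0.3987 -0.2838  0.309 ] yawY -1.4075 q [-0.75  0.23  1.8  -0.    1.11  0.66] F [-3.8 -2.9  0.8] open 0.152 g 59.6121346950531
```

```bash

python3 -m jog '[{"claw":0,"tx":0,"ty":0,"tz":0,"yaw":-0.3},{"claw":0,"tx":0,"ty":0,"tz":0,"yaw":0}]' >/dev/null;python3 st.py
python3 -m jog '[{"claw":4,"tx":0,"ty":0,"tz":0,"yaw":0},{"claw":4,"tx":0,"ty":0,"tz":0,"yaw":0},{"claw":4,"tx":0,"ty":0,"tz":0,"yaw":0},{"claw":4,"tx":0,"ty":0,"tz":3,"yaw":0},{"claw":4,"tx":0,"ty":0,"tz":4,"yaw":0}]' >/dev/null
python3 -m jog '[{"claw":4,"tx":0,"ty":0,"tz":5,"yaw":0},{"claw":4,"tx":0,"ty":-5,"tz":3,"yaw":0},{"claw":4,"tx":-3,"ty":-5,"tz":0,"yaw":0},{"claw":4,"tx":-3,"ty":-5,"tz":0,"yaw":0},{"claw":4,"tx":-3,"ty":-5,"tz":0,"yaw":0}]' |head -2
python3 - <<'E'
from h import *
a=snap('scene','s6')[:,:,::-1];b=snap('top','t6')[:,:,::-1]
def c(im,u,v,s,W=400,H=300): 
    w,h=int(W/s),int(H/s);return cv2.resize(im[v:v+h,u:u+w],(W,H),interpolation=cv2.INTER_CUBIC)
cv2.imwrite('pics/c8.png',np.vstack([np.hstack([c(a,240,190,2.7),c(a,110,75,2.4)]),np.hstack([c(b,260,170,2.4),c(b,450,110,2.2)])]))
E
```

```text
t 17.6 pos [ 0.3988 -0.2838  0.309 ] yawY -1.4357 q [-0.75  0.23  1.8  -0.    1.11  0.68] F [-3.7 -3.   5.2] open 0.146 g 60.03943741321564
t: 18.65
tool_pos: [0.3207, -0.4558, 0.4535]
```

View pics/c8.png

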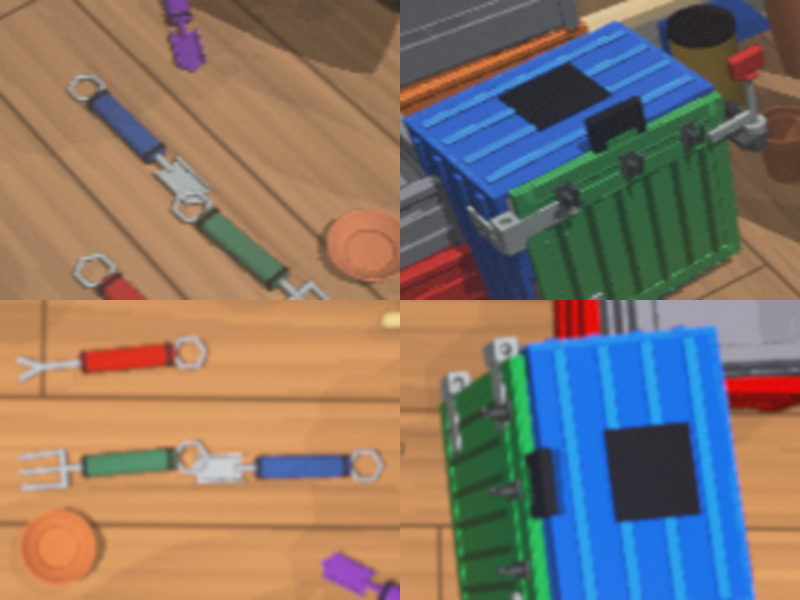

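```bash
python3 - <<'E'
from fit2 import *
d={'fork':[(339.1,235.6),(294.4,238.1),(333.9,236.5),(310.7,266.4),(344.7,294.3),(315.1,270.5)],
'planter':[(411.9,238.5),(365.8,239.3),(405.2,239),(272.2,222.6),(298.5,247.3),(275.1,225.9)],
'weeder':[(338.8,191.5),(293.2,194.8),(332.6,192.3),(275.1,290.1)]}
for k,v in d.items():
    E,A,B=[onz(T,np.array(u)-.3,.010) for u in v[:3]]
    print(k,'eye',E.round(4),'A',A.round(4),'B',B.round(4),'yaw',np.arctan2(*(A-E)[1::-1]).round(3),'len',np.linalg.norm(A-E).round(4), 'triE',tri([(T,v[0]),(S,v[3])]).round(4))
    if len(v)>4: print('  triA',tri([(T,v[1]),(S,v[4])]).round(4),'triB',tri([(T,v[2]),(S,v[5])]).round(4))
for l in ('fork','planter','weeder'):
  for n in (T,S):
    print(l,n,[(round(q['conf'],2),np.round(q['uv'],1).tolist()) for q in env.look_for(l+'_eye',n)][:3])
E
```

```text
fork eye [0.4951 0.1046 0.01  ] A [0.4867 0.2318 0.01  ] B [0.4924 0.1194 0.01  ] yaw 1.636 len 0.1274 triE [0.4955 0.1028 0.0012]
  triA [0.4844 0.2331 0.0044] triB [ 0.4926  0.118  -0.0044]
planter eye [ 0.4887 -0.1022  0.01  ] A [0.4852 0.0287 0.01  ] B [ 0.4871 -0.0832  0.01  ] yaw 1.597 len 0.1309 triE [ 0.4878 -0.1041  0.0011]
  triA [0.4843 0.0277 0.006 ] triB [ 0.4874 -0.0861  0.0012]
weeder eye [0.6217 0.1062 0.01  ] A [0.6111 0.2368 0.01  ] B [0.6193 0.124  0.01  ] yaw 1.652 len 0.131 triE [0.6217 0.1055 0.0017]
fork top [(0.97, [312.0, 239.6]), (0.39, [290.0, 138.0])]
fork scene [(0.76, [332.5, 283.8])]
planter top [(0.85, [374.0, 241.2]), (0.78, [261.8, 349.1]), (0.75, [426.2, 291.2])]
planter scene [(0.95, [305.0, 193.8]), (0.63, [445.8, 259.2]), (0.21, [291.7, 308.4])]
weeder top [(0.83, [148.8, 257.0]), (0.62, [312.3, 193.3])]
weeder scene [(0.89, [475.0, 400.1]), (0.7, [163.2, 126.4]), (0.58, [295.2, 309.9])]
```

```bash

python3 -m jog '[{"claw":5,"tx":3,"ty":4.5,"tz":0,"yaw":1},{"claw":5,"tx":3,"ty":4.5,"tz":0,"yaw":1},{"claw":5,"tx":3,"ty":4.5,"tz":0,"yaw":1},{"claw":5,"tx":3,"ty":4.5,"tz":0,"yaw":1},{"claw":5,"tx":3,"ty":4.5,"tz":0,"yaw":1}]' >/dev/null
python3 -m jog '[{"claw":5,"tx":0.4,"ty":4.5,"tz":0,"yaw":1},{"claw":5,"tx":0.4,"ty":4.5,"tz":0,"yaw":1},{"claw":5,"tx":0.4,"ty":4.5,"tz":0,"yaw":1},{"claw":5,"tx":0.4,"ty":4.5,"tz":0,"yaw":1},{"claw":5,"tx":0.4,"ty":4.5,"tz":-3,"yaw":1}]' >/dev/null
python3 -m jog '[{"claw":5,"tx":0.4,"ty":4.5,"tz":-4,"yaw":1},{"claw":5,"tx":0.4,"ty":4.5,"tz":-4,"yaw":1},{"claw":5,"tx":0,"ty":4.5,"tz":-4,"yaw":1},{"claw":5,"tx":0,"ty":4.5,"tz":-4,"yaw":1},{"claw":5,"tx":0,"ty":0,"tz":0,"yaw":0.3}]' >/dev/null
python3 -m jog '[{"claw":5,"tx":0,"ty":0,"tz":0,"yaw":0},{"claw":5,"tx":0,"ty":0,"tz":0,"yaw":0}]' >/dev/null
python3 st.py
```

```text
t 20.8 pos [0.4866 0.1247 0.2935] yawY 0.0623 q [ 0.12  0.27  1.79 -0.    1.08  0.06] F [ 0.4 -0.   1. ] open 0.585 g 0.0
```

```bash

python3 -m jog '[{"claw":5,"tx":0.2,"ty":4,"tz":-4,"yaw":0},{"claw":5,"tx":0,"ty":3.4,"tz":-4,"yaw":0},{"claw":5,"tx":0,"ty":0,"tz":-4,"yaw":0},{"claw":5,"tx":0,"ty":0,"tz":-4,"yaw":0},{"claw":5,"tx":0,"ty":0,"tz":0,"yaw":0}]'  >/dev/null
python3 - <<'E'
from h import *
snap('top','x')
print([(round(q['conf'],2),np.round(q['uv'],1).tolist()) for q in env.look_for('fork','top')][:2])
E
python3 -m jog '[{"claw":5,"tx":0,"ty":0,"tz":-4,"yaw":0},{"claw":5,"tx":0,"ty":0,"tz":-4,"yaw":0},{"claw":5,"tx":0,"ty":0,"tz":0,"yaw":0},{"claw":5,"tx":0,"ty":0,"tz":0,"yaw":0}]'
python3 -m jog '[{"claw":5,"tx":0,"ty":0,"tz":-2,"yaw":0},{"claw":5,"tx":0,"ty":0,"tz":-1,"yaw":0},{"claw":5,"tx":0,"ty":0,"tz":0,"yaw":0}]' |grep -E 'pos|force'
```

```text
[]
t: 21.75
tool_pos: [0.4895, 0.192, 0.0616]
tool_rot: [[-0.062, 0.998, 0.002], [0.998, 0.062, 0.0], [0.0, 0.002, -1.0]]
force: [0.1, -0.4, 0.2]
opening: 0.586
gripper_force: 0.0
tool_pos: [0.4888, 0.1921, 0.0304]
force: [0.1, -0.9, -0.6]
gripper_force: 0.0
```

```bash

python3 -m jog '[{"claw":5,"tx":0,"ty":0.5,"tz":-0.7,"yaw":0},{"claw":5,"tx":0,"ty":0,"tz":0,"yaw":0}]' |grep -E 'pos|force'
python3 -m jog '[{"claw":1,"tx":0,"ty":0,"tz":0,"yaw":0},{"claw":1,"tx":0,"ty":0,"tz":0,"yaw":0},{"claw":1,"tx":0,"ty":0,"tz":0,"yaw":0},{"claw":1,"tx":0,"ty":0,"tz":0,"yaw":0},{"claw":1,"tx":0,"ty":0,"tz":0,"yaw":0}]' 70
python3 -m jog '[{"claw":1,"tx":0,"ty":0,"tz":2,"yaw":0},{"claw":1,"tx":0,"ty":0,"tz":4,"yaw":0},{"claw":1,"tx":0,"ty":0,"tz":4,"yaw":0},{"claw":1,"tx":0,"ty":0,"tz":4,"yaw":0},{"claw":1,"tx":0,"ty":0,"tz":0,"yaw":0}]' |grep -E 'pos|force|open'
```

```text
tool_pos: [0.4886, 0.1976, 0.0227]
force: [-0.0, 0.3, -0.7]
gripper_force: 0.0
t: 22.75
tool_pos: [0.4886, 0.1971, 0.0232]
tool_rot: [[-0.063, 0.998, 0.001], [0.998, 0.063, 0.0], [0.0, 0.001, -1.0]]
force: [-1.9, 0.9, 6.6]
opening: 0.308
gripper_force: 69.6
tool_pos: [0.4899, 0.1975, 0.1671]
force: [0.7, 0.2, -2.0]
opening: 0.304
gripper_force: 69.3
```

```bash

python3 -m jog '[{"claw":1,"tx":0,"ty":0,"tz":4,"yaw":0.2},{"claw":1,"tx":0,"ty":0,"tz":4,"yaw":0.2},{"claw":1,"tx":2,"ty":-3,"tz":4,"yaw":0},{"claw":1,"tx":2,"ty":-4,"tz":4,"yaw":0},{"claw":1,"tx":2,"ty":-4,"tz":0,"yaw":0}]'  >/dev/null
python3 -m jog '[{"claw":1,"tx":2,"ty":-4,"tz":0,"yaw":0},{"claw":1,"tx":2,"ty":-4,"tz":0,"yaw":0},{"claw":1,"tx":2,"ty":-4,"tz":0,"yaw":0},{"claw":1,"tx":2,"ty":-4,"tz":0,"yaw":0},{"claw":1,"tx":2,"ty":-2,"tz":0,"yaw":0}]'  >/dev/null
python3 -m jog '[{"claw":1,"tx":0,"ty":0,"tz":0,"yaw":0},{"claw":1,"tx":0,"ty":0,"tz":0,"yaw":0},{"claw":1,"tx":0,"ty":0,"tz":0,"yaw":0}]'  >/dev/null
python3 st.py
```

```text
t 24.6 pos [ 0.6431 -0.0835  0.3123] yawY 0.1049 q [-0.23  0.48  1.41  0.    1.25 -0.34] F [-0.1  0.1 -1.6] open 0.306 g 69.44569945335388
```

```bash

python3 -m jog '[{"claw":1,"tx":0.3,"ty":-2.5,"tz":0.6,"yaw":0},{"claw":1,"tx":0.3,"ty":-2.5,"tz":0,"yaw":0},{"claw":1,"tx":0,"ty":0,"tz":0,"yaw":0},{"claw":1,"tx":0,"ty":0,"tz":0,"yaw":0}]'  >/dev/null
python3 st.py; python3 - <<'E'
from fit2 import *
a=snap('scene','s7')[:,:,::-1];b=snap('top','t7')[:,:,::-1]
def c(im,u,v,s,W=400,H=300): 
    w,h=int(W/s),int(H/s);return cv2.resize(im[v:v+h,u:u+w],(W,H),interpolation=cv2.INTER_CUBIC)
D=[.579,-.2775,-1.4648,.035]
def rep(n,X):return proj(n,X).round(1).tolist()
for n in (S,T):
  print(n,'tip',rep(n,pose(D,(-43,85,247))),'arm end',rep(n,pose(D,(-34,85,220))),'tip1',rep(n,pose(D,(-43,0,247))))
p=env.sense();R=np.array(p['tool_rot']);t=np.array(p['tool_pos']);e=t-.0933*R[:,0]+[0,0,-.015];print(e,[rep(n,e) for n in (S,T)],R[:,0])
u=np.array(rep(S,e)).astype(int);w=np.array(rep(T,e)).astype(int)
print(u-[33,25],w-[33,25])
cv2.imwrite('pics/c9.png',np.hstack([c(a,u[0]-33,u[1]-25,6),c(b,w[0]-33,w[1]-25,6)]))
E
```

```text
t 24.9 pos [ 0.6493 -0.1335  0.3188] yawY 0.1044 q [-0.3   0.49  1.37  0.    1.28 -0.41] F [-0.8  0.9 -2. ] open 0.307 g 69.43459510803223
scene tip [181.7, 152.9] arm end [182.2, 159.3] tip1 [208.8, 138.4]
top tip [487.5, 157.0] arm end [487.3, 159.3] tip1 [492.0, 193.3]
[ 0.65918159 -0.22574672  0.30397168] [[179.7, 146.1], [490.9, 154.6]] [-1.05120925e-01  9.94459413e-01  2.58990737e-04]
[146 121] [457 129]
```

View pics/c9.png

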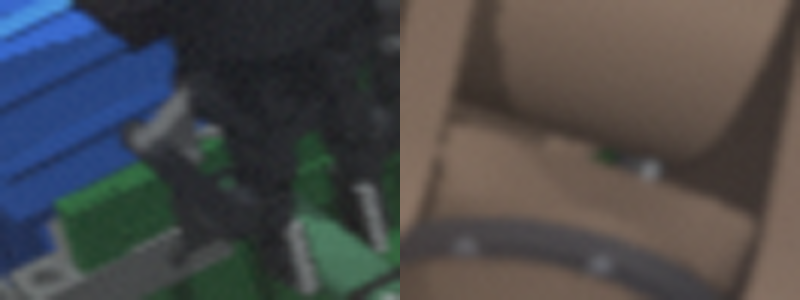

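```bash

python3 -m jog '[{"claw":1,"tx":0,"ty":0,"tz":-1,"yaw":0},{"claw":1,"tx":0,"ty":0,"tz":-0.7,"yaw":0},{"claw":1,"tx":0,"ty":0,"tz":0,"yaw":0}]' |grep -E 'pos|force'
python3 -m jog '[{"claw":1,"tx":0,"ty":-0.3,"tz":-0.7,"yaw":0},{"claw":1,"tx":0,"ty":-0.3,"tz":-0.7,"yaw":0},{"claw":1,"tx":0.1,"ty":-0.3,"tz":-0.6,"yaw":0},{"claw":1,"tx":0,"ty":0,"tz":0,"yaw":0}]' |grep -E 'pos|force'
python3 -m jog '[{"claw":1,"tx":0,"ty":0,"tz":-0.3,"yaw":0},{"claw":1,"tx":0,"ty":0,"tz":0,"yaw":0}]' |grep -E 'pos|force'
```

```text
tool_pos: [0.6492, -0.1336, 0.3002]
force: [0.5, 0.8, -1.4]
gripper_force: 69.5
tool_pos: [0.6504, -0.1437, 0.2806]
force: [0.5, -0.9, -1.1]
gripper_force: 69.5
tool_pos: [0.6506, -0.1431, 0.2787]
force: [-0.9, -0.2, -1.6]
gripper_force: 69.5
```

```bash

python3 -m jog '[{"claw":1,"tx":0,"ty":0,"tz":-0.4,"yaw":0},{"claw":1,"tx":0,"ty":0,"tz":0,"yaw":0}]' 25 |grep -E 'pos|force'
python3 -m jog '[{"claw":1,"tx":0,"ty":0,"tz":-0.5,"yaw":0},{"claw":1,"tx":0,"ty":0,"tz":0,"yaw":0}]'|grep -E 'pos|force'
python3 -m jog '[{"claw":1,"tx":0,"ty":0,"tz":-0.5,"yaw":0},{"claw":1,"tx":0,"ty":0,"tz":0,"yaw":0}]'|grep -E 'pos|force'
```

```text
tool_pos: [0.6505, -0.143, 0.2745]
force: [-0.1, -0.2, -2.1]
gripper_force: 69.5
tool_pos: [0.6504, -0.1432, 0.2696]
force: [-2.2, 0.3, 2.0]
gripper_force: 69.9
tool_pos: [0.6506, -0.1433, 0.2646]
force: [0.1, -2.1, 3.0]
gripper_force: 70.0
```

```bash

python3 -m jog '[{"claw":1,"tx":0,"ty":-0.05,"tz":-0.7,"yaw":0},{"claw":1,"tx":0,"ty":-0.1,"tz":-0.7,"yaw":0},{"claw":1,"tx":0,"ty":-0.2,"tz":-0.7,"yaw":0},{"claw":1,"tx":0,"ty":-0.2,"tz":-0.7,"yaw":0},{"claw":1,"tx":0,"ty":0,"tz":0,"yaw":0}]' 30|grep -E 'pos|force'
python3 -m jog '[{"claw":1,"tx":0,"ty":-0.3,"tz":-0.7,"yaw":0},{"claw":1,"tx":0,"ty":-0.3,"tz":-0.7,"yaw":0},{"claw":1,"tx":0,"ty":-0.4,"tz":-0.7,"yaw":0},{"claw":1,"tx":0,"ty":0,"tz":0,"yaw":0}]'|grep -E 'pos|force'
```

```text
tool_pos: [0.6502, -0.1487, 0.2353]
force: [-1.5, -0.0, 0.3]
gripper_force: 68.7
tool_pos: [0.6499, -0.1585, 0.2141]
force: [-3.8, 5.2, -0.4]
gripper_force: 66.4
```

```bash

python3 -m jog '[{"claw":1,"tx":0,"ty":-0.4,"tz":-0.7,"yaw":0},{"claw":1,"tx":0,"ty":-0.4,"tz":-0.7,"yaw":0},{"claw":1,"tx":0,"ty":0,"tz":0,"yaw":0}]'|grep -E 'pos|force'
python3 -m jog '[{"claw":2.9,"tx":0,"ty":0,"tz":0,"yaw":0},{"claw":3.5,"tx":0,"ty":0,"tz":0,"yaw":0},{"claw":4.5,"tx":0,"ty":0,"tz":0,"yaw":0},{"claw":4.5,"tx":0,"ty":0,"tz":0,"yaw":0},{"claw":4.5,"tx":0,"ty":1,"tz":0,"yaw":0}]'|grep -E 'pos|force|open'
python3 -m jog '[{"claw":4.5,"tx":0,"ty":4,"tz":0,"yaw":0},{"claw":4.5,"tx":0,"ty":5,"tz":1,"yaw":0},{"claw":4.5,"tx":0,"ty":5,"tz":1,"yaw":0},{"claw":4.5,"tx":0,"ty":5,"tz":1,"yaw":0},{"claw":4.5,"tx":0,"ty":5,"tz":0,"yaw":0}]'|grep -E 'pos|force'
python3 -m jog '[{"claw":4.5,"tx":0,"ty":5,"tz":0,"yaw":0},{"claw":4.5,"tx":0,"ty":5,"tz":1,"yaw":0},{"claw":4.5,"tx":0,"ty":4,"tz":0,"yaw":0},{"claw":4.5,"tx":0,"ty":0,"tz":0,"yaw":0},{"claw":4.5,"tx":0,"ty":0,"tz":0,"yaw":0}]'|grep -E 'pos|force'
python3 - <<'E'
from fit2 import *
a=snap('scene','s8')[:,:,::-1];b=snap('top','t8')[:,:,::-1]
def c(im,u,v,s,W=400,H=300): 
    w,h=int(W/s),int(H/s);return cv2.resize(im[v:v+h,u:u+w],(W,H),interpolation=cv2.INTER_CUBIC)
cv2.imwrite('pics/c10.png',np.vstack([np.hstack([c(a,110,75,2.4),c(a,230,190,2.7)]),np.hstack([c(b,440,110,2.4),c(b,260,170,2.4)])]))
E
```

```text
tool_pos: [0.6503, -0.1661, 0.2003]
force: [-0.1, 7.7, -2.9]
gripper_force: 64.8
tool_pos: [0.6506, -0.1573, 0.202]
force: [-0.1, 0.6, -0.1]
opening: 0.527
gripper_force: 0.0
tool_pos: [0.6506, 0.0829, 0.233]
force: [1.1, 0.9, 0.2]
gripper_force: 0.0
tool_pos: [0.65, 0.2207, 0.241]
force: [0.5, -0.5, -0.5]
gripper_force: 0.0
```

View pics/c10.png

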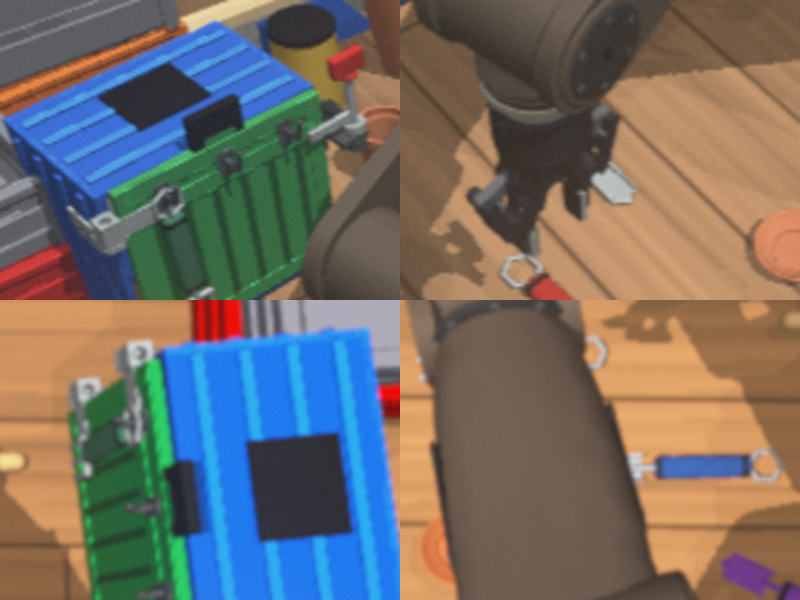

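```bash

python3 -m jog '[{"claw":5,"tx":-3.6,"ty":-2.2,"tz":-4,"yaw":-0.22},{"claw":5,"tx":0,"ty":0,"tz":-4,"yaw":0},{"claw":5,"tx":0,"ty":0,"tz":-4,"yaw":0},{"claw":5,"tx":0,"ty":0,"tz":-4,"yaw":0},{"claw":5,"tx":0,"ty":0,"tz":0,"yaw":0}]'|grep -E 'pos|force'
python3 -m jog '[{"claw":5,"tx":0,"ty":0,"tz":-3,"yaw":0},{"claw":5,"tx":0,"ty":0,"tz":0,"yaw":0},{"claw":5,"tx":0,"ty":0,"tz":0,"yaw":0}]'|grep -E 'pos|force|rot'
```

```text
tool_pos: [0.6176, 0.1986, 0.0822]
force: [-0.5, 0.3, -0.7]
gripper_force: 0.0
tool_pos: [0.6203, 0.2001, 0.0584]
tool_rot: [[-0.08, 0.997, 0.001], [0.997, 0.08, 0.0], [0.0, 0.001, -1.0]]
force: [0.4, 0.4, 0.2]
gripper_force: 0.0
```

```bash

python3 -m jog '[{"claw":5,"tx":-0.63,"ty":-0.15,"tz":0,"yaw":0},{"claw":5,"tx":0,"ty":0,"tz":-1.5,"yaw":0},{"claw":5,"tx":0,"ty":0,"tz":-1.5,"yaw":0},{"claw":5,"tx":0,"ty":0,"tz":0,"yaw":0}]'|grep -E 'pos|force'

```

```text
tool_pos: [0.6123, 0.1988, 0.0244]
force: [0.6, -0.5, -0.4]
gripper_force: 0.0
```

```bash

python3 -m jog '[{"claw":5,"tx":0.1,"ty":0,"tz":-0.15,"yaw":0},{"claw":1,"tx":0,"ty":0,"tz":0,"yaw":0},{"claw":1,"tx":0,"ty":0,"tz":0,"yaw":0},{"claw":1,"tx":0,"ty":0,"tz":0,"yaw":0},{"claw":1,"tx":0,"ty":0,"tz":0,"yaw":0}]' 70|grep -E 'pos|force|open'
python3 -m jog '[{"claw":1,"tx":0,"ty":0,"tz":0,"yaw":0},{"claw":1,"tx":0,"ty":0,"tz":0,"yaw":0}]' 70|grep -E 'pos|force|open'
python3 -m jog '[{"claw":1,"tx":0,"ty":0,"tz":2,"yaw":0},{"claw":1,"tx":0,"ty":0,"tz":4,"yaw":0},{"claw":1,"tx":0,"ty":0,"tz":4,"yaw":0},{"claw":1,"tx":0,"ty":0,"tz":4,"yaw":0},{"claw":1,"tx":0,"ty":0,"tz":4,"yaw":0}]'|grep -E 'pos|force|open'
python3 -m jog '[{"claw":1,"tx":0,"ty":0,"tz":4,"yaw":0},{"claw":1,"tx":0,"ty":0,"tz":4,"yaw":0},{"claw":1,"tx":0,"ty":0,"tz":4,"yaw":0},{"claw":1,"tx":0,"ty":0,"tz":0,"yaw":0},{"claw":1,"tx":0,"ty":0,"tz":0,"yaw":0}]'|grep -E 'pos|force|open'
```

```text
tool_pos: [0.6146, 0.1991, 0.0257]
force: [0.4, 0.4, 3.5]
opening: 0.299
gripper_force: 69.4
tool_pos: [0.6147, 0.1991, 0.0257]
force: [-0.3, -0.4, 5.4]
opening: 0.305
gripper_force: 69.7
tool_pos: [0.614, 0.1989, 0.2065]
force: [0.3, 0.0, -1.2]
opening: 0.301
gripper_force: 69.2
tool_pos: [0.6141, 0.199, 0.3252]
force: [0.8, -0.0, -2.0]
opening: 0.303
gripper_force: 69.3
```

```bash

python3 -m jog '[{"claw":1,"tx":-0.5,"ty":-3.5,"tz":0,"yaw":0.23},{"claw":1,"tx":-0.5,"ty":-3.5,"tz":0,"yaw":0},{"claw":1,"tx":-0.5,"ty":-3.5,"tz":0,"yaw":0},{"claw":1,"tx":-0.5,"ty":-3.5,"tz":0,"yaw":0},{"claw":1,"tx":-0.5,"ty":-3.5,"tz":0,"yaw":0}]' >/dev/null
python3 -m jog '[{"claw":1,"tx":-0.5,"ty":-3.5,"tz":0,"yaw":0},{"claw":1,"tx":-0.5,"ty":-3.5,"tz":0,"yaw":0},{"claw":1,"tx":-0.5,"ty":-3.5,"tz":0,"yaw":0},{"claw":1,"tx":-0.5,"ty":-3.5,"tz":0,"yaw":0},{"claw":1,"tx":-0.45,"ty":-2.5,"tz":0,"yaw":0}]' >/dev/null
python3 -m jog '[{"claw":1,"tx":0,"ty":0,"tz":0,"yaw":0},{"claw":1,"tx":0,"ty":0,"tz":0,"yaw":0},{"claw":1,"tx":0,"ty":0,"tz":0,"yaw":0}]' >/dev/null; python3 st.py
```

```text
t 33.5 pos [ 0.5648 -0.1402  0.3243] yawY 0.1059 q [-0.36  0.36  1.57  0.    1.21 -0.46] F [ 0.2 -0.4 -0.6] open 0.304 g 69.22115564346313
```

```bash

python3 -m jog '[{"claw":1,"tx":0,"ty":-0.15,"tz":-1,"yaw":0},{"claw":1,"tx":0,"ty":0,"tz":-1,"yaw":0},{"claw":1,"tx":0,"ty":0,"tz":0,"yaw":0}]' |grep -E 'pos|force'
python3 -m jog '[{"claw":1,"tx":0,"ty":-0.3,"tz":-0.7,"yaw":0},{"claw":1,"tx":0,"ty":-0.3,"tz":-0.7,"yaw":0},{"claw":1,"tx":0.1,"ty":-0.3,"tz":-0.6,"yaw":0},{"claw":1,"tx":0,"ty":0,"tz":-0.3,"yaw":0},{"claw":1,"tx":0,"ty":0,"tz":0,"yaw":0}]' |grep -E 'pos|force'
python3 -m jog '[{"claw":1,"tx":0,"ty":0,"tz":-0.4,"yaw":0},{"claw":1,"tx":0,"ty":0,"tz":-0.5,"yaw":0},{"claw":1,"tx":0,"ty":0,"tz":0,"yaw":0}]'|grep -E 'pos|force'
python3 -m jog '[{"claw":1,"tx":0,"ty":0,"tz":-0.5,"yaw":0},{"claw":1,"tx":0,"ty":0,"tz":0,"yaw":0}]'|grep -E 'pos|force'
```

```text
tool_pos: [0.5644, -0.1418, 0.3032]
force: [0.2, 0.5, -0.9]
gripper_force: 69.2
tool_pos: [0.5658, -0.1516, 0.2817]
force: [-0.5, -0.2, -0.5]
gripper_force: 69.2
tool_pos: [0.5659, -0.1515, 0.2729]
force: [0.5, 0.8, 1.0]
gripper_force: 69.5
tool_pos: [0.566, -0.1516, 0.2681]
force: [-0.5, -0.4, 3.0]
gripper_force: 69.7
```

```bash

python3 -m jog '[{"claw":1,"tx":0,"ty":-0.05,"tz":-0.8,"yaw":0},{"claw":1,"tx":0,"ty":-0.1,"tz":-0.8,"yaw":0},{"claw":1,"tx":0,"ty":-0.2,"tz":-0.7,"yaw":0},{"claw":1,"tx":0,"ty":-0.2,"tz":-0.7,"yaw":0},{"claw":1,"tx":0,"ty":0,"tz":0,"yaw":0}]'|grep -E 'pos|force'
python3 -m jog '[{"claw":1,"tx":0,"ty":-0.3,"tz":-0.7,"yaw":0},{"claw":1,"tx":0,"ty":-0.3,"tz":-0.7,"yaw":0},{"claw":1,"tx":0,"ty":-0.4,"tz":-0.7,"yaw":0},{"claw":1,"tx":0,"ty":-0.4,"tz":-0.7,"yaw":0},{"claw":1,"tx":0,"ty":-0.4,"tz":-0.7,"yaw":0}]'|grep -E 'pos|force'
python3 -m jog '[{"claw":2.9,"tx":0,"ty":0,"tz":0,"yaw":0},{"claw":3.5,"tx":0,"ty":0,"tz":0,"yaw":0},{"claw":4.5,"tx":0,"ty":0,"tz":0,"yaw":0},{"claw":4.5,"tx":0,"ty":0,"tz":0,"yaw":0},{"claw":4.5,"tx":0,"ty":1,"tz":0,"yaw":0}]'|grep -E 'pos|force|open'
python3 -m jog '[{"claw":4.5,"tx":0,"ty":4,"tz":0,"yaw":0},{"claw":4.5,"tx":0,"ty":4,"tz":1,"yaw":0},{"claw":4.5,"tx":0,"ty":4,"tz":1,"yaw":0},{"claw":4.5,"tx":0,"ty":4,"tz":1,"yaw":0},{"claw":4.5,"tx":0,"ty":4,"tz":0,"yaw":0}]' >/dev/null
python3 -m jog '[{"claw":4.5,"tx":0,"ty":4,"tz":0,"yaw":0},{"claw":4.5,"tx":0,"ty":4,"tz":1,"yaw":0},{"claw":4.5,"tx":0,"ty":4,"tz":0,"yaw":0},{"claw":4.5,"tx":0,"ty":3,"tz":0,"yaw":0},{"claw":4.5,"tx":0,"ty":0,"tz":0,"yaw":0}]'|grep -E 'pos|force'
python3 - <<'E'
from fit2 import *
a=snap('scene','s9')[:,:,::-1]; b=snap('top','t9')[:,:,::-1]
for n,im in((S,a),(T,b)):
  hsv=cv2.cvtColor(np.ascontiguousarray(im),cv2.COLOR_BGR2HSV)
  for nm,lo,hi in (('red',(0,150,60),(6,255,255)),('blue',(104,130,40),(118,255,150))):
    k,l,st,c=cv2.connectedComponentsWithStats(cv2.inRange(hsv,lo,hi))
    print(n,nm,[(st[i].tolist(),c[i].round(1).tolist()) for i in range(1,k) if 60<st[i][4]<900])
E
```

```text
tool_pos: [0.5655, -0.1571, 0.2371]
force: [-1.2, -0.1, 3.0]
gripper_force: 68.7
tool_pos: [0.5658, -0.1754, 0.2025]
force: [1.2, 0.9, 3.4]
gripper_force: 68.7
tool_pos: [0.566, -0.1653, 0.2034]
force: [-0.4, 0.3, -1.0]
opening: 0.528
gripper_force: 0.0
tool_pos: [0.5651, 0.1887, 0.2433]
force: [0.7, -1.4, -0.8]
gripper_force: 0.0
scene red [([246, 94, 15, 14, 151], [253.3, 100.9]), ([206, 156, 10, 25, 133], [210.8, 168.7]), ([234, 377, 16, 17, 203], [241.8, 385.0]), ([470, 386, 12, 29, 234], [475.6, 400.3])]
scene blue [([238, 73, 25, 18, 181], [251.8, 81.2]), ([112, 126, 56, 79, 707], [141.3, 164.2])]
top red [([242, 86, 12, 13, 112], [248.0, 92.0]), ([599, 144, 41, 17, 530], [618.3, 151.3]), ([480, 196, 13, 12, 94], [485.1, 201.9]), ([142, 244, 16, 24, 164], [149.4, 254.9]), ([511, 261, 14, 22, 198], [518.3, 272.1])]
top blue []
```

```bash
python3 - <<'E'
from fit2 import *
snap(S,'s10');b=snap(T,'t10')
for n in (T,S):
  for q in env.cut_out('planter',n):
    m=q['region'];ys,xs=np.nonzero(m);pts=np.c_[xs,ys].astype(float);c=pts.mean(0);w,v=np.linalg.eigh(np.cov((pts-c).T));d=v[:,1];t=(pts-c)@d
    print(n,round(q['conf'],2),np.round(q['uv'],1),len(xs),(c+d*t.min()).round(1),(c+d*t.max()).round(1),b[int(q['uv'][1]),int(q['uv'][0])] if n==T else '')
h=cv2.cvtColor(b,cv2.COLOR_RGB2HSV)
m=cv2.inRange(h,(100,120,60),(125,255,220));m[:,460:]=0
k,l,st,c=cv2.connectedComponentsWithStats(m)
for i in range(1,k):
  if st[i][4]>60:
    ys,xs=np.nonzero(l==i);r=cv2.minAreaRect(np.c_[xs,ys].astype(np.float32));print('blue',st[i],c[i].round(1),r,onz(T,c[i],.012).round(4))
E
```

```text
top 0.86 [427.  294.1] 641 [463.9 313.3] [393.6 278.8] [107  55 130]
top 0.83 [387.3 239.4] 509 [410.1 237.8] [355.  239.3] [ 65 104 175]
top 0.7 [258.2 333.8] 350 [253.6 316.5] [261.  353.2] [241 239  10]
scene 0.79 [303. 252.] 297 [314.3 264.6] [266.6 219.4] 
scene 0.57 [445.5 256.3] 456 [461.3 238.4] [429.6 277.5] 
blue [368 236  35   8 239] [384.6 239. ] ((385.0, 239.5), (34.0, 7.0), 0.0) [ 0.4855 -0.0252  0.012 ]
```

```bash

python3 -m jog '[{"claw":5,"tx":-1.6,"ty":-4,"tz":-1,"yaw":-0.4},{"claw":5,"tx":-1.6,"ty":-4,"tz":-2,"yaw":-0.44},{"claw":5,"tx":-1.6,"ty":-4,"tz":-3,"yaw":0},{"claw":5,"tx":-1.6,"ty":-4,"tz":-3,"yaw":0},{"claw":5,"tx":-1.5,"ty":-3.7,"tz":-3,"yaw":0}]'|grep -E 'pos|force'
python3 -m jog '[{"claw":5,"tx":0,"ty":0,"tz":-3,"yaw":0},{"claw":5,"tx":0,"ty":0,"tz":-3,"yaw":0},{"claw":5,"tx":0,"ty":0,"tz":0,"yaw":0},{"claw":5,"tx":0,"ty":0,"tz":0,"yaw":0}]'>/dev/null; python3 st.py
```

```text
tool_pos: [0.4876, -0.0103, 0.1257]
force: [1.8, -0.4, -0.9]
gripper_force: 0.0
t 38.5 pos [ 0.4884 -0.0086  0.0665] yawY 0.0166 q [-0.15  0.59  2.06 -0.    0.5  -0.17] F [-0.2  0.3  0.9] open 0.589 g 0.0
```

```bash

python3 -m jog '[{"claw":5,"tx":-0.28,"ty":0,"tz":-1.5,"yaw":0},{"claw":5,"tx":0,"ty":0,"tz":-1.5,"yaw":0},{"claw":5,"tx":0,"ty":0,"tz":-1.2,"yaw":0},{"claw":5,"tx":0,"ty":0,"tz":0,"yaw":0}]'|grep -E 'pos|force'
python3 -m jog '[{"claw":1,"tx":0,"ty":0,"tz":0,"yaw":0},{"claw":1,"tx":0,"ty":0,"tz":0,"yaw":0},{"claw":1,"tx":0,"ty":0,"tz":0,"yaw":0},{"claw":1,"tx":0,"ty":0,"tz":0,"yaw":0},{"claw":1,"tx":0,"ty":0,"tz":0,"yaw":0}]' 70|grep -E 'pos|force|open'
python3 -m jog '[{"claw":1,"tx":0,"ty":0,"tz":2,"yaw":0},{"claw":1,"tx":0,"ty":0,"tz":4,"yaw":0},{"claw":1,"tx":0,"ty":0,"tz":4,"yaw":0},{"claw":1,"tx":0,"ty":0,"tz":4,"yaw":0},{"claw":1,"tx":0,"ty":0,"tz":4,"yaw":0}]'>/dev/null
python3 -m jog '[{"claw":1,"tx":0,"ty":0,"tz":4,"yaw":0.5},{"claw":1,"tx":0,"ty":0,"tz":4,"yaw":0.35},{"claw":1,"tx":0,"ty":0,"tz":4,"yaw":0},{"claw":1,"tx":0,"ty":0,"tz":0,"yaw":0},{"claw":1,"tx":0,"ty":0,"tz":0,"yaw":0}]'>/dev/null;python3 st.py
```

```text
tool_pos: [0.4857, -0.0081, 0.0241]
force: [-0.1, -0.7, 0.1]
gripper_force: 0.0
tool_pos: [0.486, -0.0082, 0.0252]
force: [-0.3, 0.0, 6.5]
opening: 0.306
gripper_force: 69.3
t 40.5 pos [ 0.4852 -0.0081  0.3249] yawY 0.1064 q [-0.15  0.21  1.78  0.    1.14 -0.26] F [-0.8  1.5 -2.1] open 0.303 g 69.61788296699524
```

```bash

python3 -m jog '[{"claw":1,"tx":-0.1,"ty":-3,"tz":0,"yaw":0},{"claw":1,"tx":-0.1,"ty":-3,"tz":0,"yaw":0},{"claw":1,"tx":-0.1,"ty":-3,"tz":0,"yaw":0},{"claw":1,"tx":-0.1,"ty":-3,"tz":0,"yaw":0},{"claw":1,"tx":-0.1,"ty":-2.2,"tz":0,"yaw":0}]' >/dev/null
python3 -m jog '[{"claw":1,"tx":0,"ty":0,"tz":0,"yaw":0},{"claw":1,"tx":0,"ty":0,"tz":0,"yaw":0},{"claw":1,"tx":0,"ty":0,"tz":0,"yaw":0}]' >/dev/null; python3 st.py
```

```text
t 41.2 pos [ 0.4804 -0.1494  0.3235] yawY 0.1068 q [-0.43  0.24  1.75  0.    1.15 -0.54] F [-0.5  0.3 -1.4] open 0.296 g 69.57277178764343
```

```bash

python3 -m jog '[{"claw":1,"tx":0,"ty":-0.1,"tz":-1,"yaw":0},{"claw":1,"tx":0,"ty":0,"tz":-1,"yaw":0},{"claw":1,"tx":0,"ty":0,"tz":0,"yaw":0}]' |grep -E 'pos|force'
python3 -m jog '[{"claw":1,"tx":0,"ty":-0.3,"tz":-0.7,"yaw":0},{"claw":1,"tx":0,"ty":-0.3,"tz":-0.7,"yaw":0},{"claw":1,"tx":0.1,"ty":-0.3,"tz":-0.6,"yaw":0},{"claw":1,"tx":0,"ty":0,"tz":-0.3,"yaw":0},{"claw":1,"tx":0,"ty":0,"tz":0,"yaw":0}]' |grep -E 'pos|force'
python3 -m jog '[{"claw":1,"tx":0,"ty":0,"tz":-0.4,"yaw":0},{"claw":1,"tx":0,"ty":0,"tz":-0.5,"yaw":0},{"claw":1,"tx":0,"ty":0,"tz":0,"yaw":0}]'|grep -E 'pos|force'
python3 -m jog '[{"claw":1,"tx":0,"ty":0,"tz":-0.5,"yaw":0},{"claw":1,"tx":0,"ty":0,"tz":0,"yaw":0}]'|grep -E 'pos|force'
```

```text
tool_pos: [0.4801, -0.1505, 0.3023]
force: [-0.4, 0.2, -0.6]
gripper_force: 69.6
tool_pos: [0.4815, -0.1603, 0.2806]
force: [0.3, -0.5, -0.9]
gripper_force: 69.6
tool_pos: [0.4814, -0.1601, 0.2715]
force: [-0.7, 0.5, -1.1]
gripper_force: 69.6
tool_pos: [0.4816, -0.1603, 0.267]
force: [-2.2, -1.0, 4.4]
gripper_force: 70.1
```

Contact as before; lower along the arc, release and back off.

```bash

python3 -m jog '[{"claw":1,"tx":0,"ty":-0.05,"tz":-0.8,"yaw":0},{"claw":1,"tx":0,"ty":-0.1,"tz":-0.8,"yaw":0},{"claw":1,"tx":0,"ty":-0.2,"tz":-0.7,"yaw":0},{"claw":1,"tx":0,"ty":-0.2,"tz":-0.7,"yaw":0},{"claw":1,"tx":0,"ty":0,"tz":0,"yaw":0}]'|grep -E 'pos|force'
python3 -m jog '[{"claw":1,"tx":0,"ty":-0.3,"tz":-0.7,"yaw":0},{"claw":1,"tx":0,"ty":-0.3,"tz":-0.7,"yaw":0},{"claw":1,"tx":0,"ty":-0.4,"tz":-0.7,"yaw":0},{"claw":1,"tx":0,"ty":-0.4,"tz":-0.7,"yaw":0},{"claw":1,"tx":0,"ty":-0.4,"tz":-0.7,"yaw":0}]'|grep -E 'pos|force'
python3 -m jog '[{"claw":2.9,"tx":0,"ty":0,"tz":0,"yaw":0},{"claw":3.5,"tx":0,"ty":0,"tz":0,"yaw":0},{"claw":4.5,"tx":0,"ty":0,"tz":0,"yaw":0},{"claw":4.5,"tx":0,"ty":0,"tz":0,"yaw":0},{"claw":4.5,"tx":0,"ty":1,"tz":0,"yaw":0}]'|grep -E 'pos|force|open'
python3 -m jog '[{"claw":4.5,"tx":0,"ty":4,"tz":0,"yaw":0},{"claw":4.5,"tx":0,"ty":4,"tz":1,"yaw":0},{"claw":4.5,"tx":0,"ty":4,"tz":1,"yaw":0},{"claw":4.5,"tx":0,"ty":4,"tz":1,"yaw":0},{"claw":4.5,"tx":0,"ty":4,"tz":0,"yaw":0}]' >/dev/null
python3 -m jog '[{"claw":4.5,"tx":0,"ty":4,"tz":0,"yaw":0},{"claw":4.5,"tx":0,"ty":4,"tz":1,"yaw":0},{"claw":4.5,"tx":0,"ty":4,"tz":0,"yaw":0},{"claw":4.5,"tx":0,"ty":3,"tz":0,"yaw":0},{"claw":4.5,"tx":0,"ty":0,"tz":0,"yaw":0}]'|grep -E 'pos|force'
python3 -m jog '[{"claw":4.5,"tx":0,"ty":4,"tz":2,"yaw":0},{"claw":4.5,"tx":0,"ty":4,"tz":2,"yaw":0},{"claw":4.5,"tx":0,"ty":0,"tz":0,"yaw":0},{"claw":4.5,"tx":0,"ty":0,"tz":0,"yaw":0},{"claw":4.5,"tx":0,"ty":0,"tz":0,"yaw":0}]'|grep -E 'pos|force'
python3 - <<'E'
from fit2 import *
a=snap('scene','s11')[:,:,::-1];b=snap('top','t11')[:,:,::-1]
def c(im,u,v,s,W=400,H=600): 
    w,h=int(W/s),int(H/s);return cv2.resize(im[v:v+h,u:u+w],(W,H),interpolation=cv2.INTER_CUBIC)
cv2.imwrite('pics/c11.png',np.hstack([c(a,115,70,2.8),np.vstack([c(b,440,110,2.2,400,400),c(b,100,60,.8,400,200) if 0 else cv2.resize(b,(400,300))[:200]])]))
E
```

```text
tool_pos: [0.4812, -0.1658, 0.236]
force: [-3.2, -0.6, 2.0]
gripper_force: 68.7
tool_pos: [0.4815, -0.1841, 0.2014]
force: [1.5, -0.5, 2.6]
gripper_force: 68.9
tool_pos: [0.4818, -0.1739, 0.2022]
force: [0.4, 0.9, 0.5]
opening: 0.521
gripper_force: 0.0
tool_pos: [0.4808, 0.1797, 0.2422]
force: [-0.4, -0.4, -0.3]
gripper_force: 0.0
tool_pos: [0.4812, 0.2555, 0.2816]
force: [-0.1, -0.2, -0.7]
gripper_force: 0.0
```

View pics/c11.png

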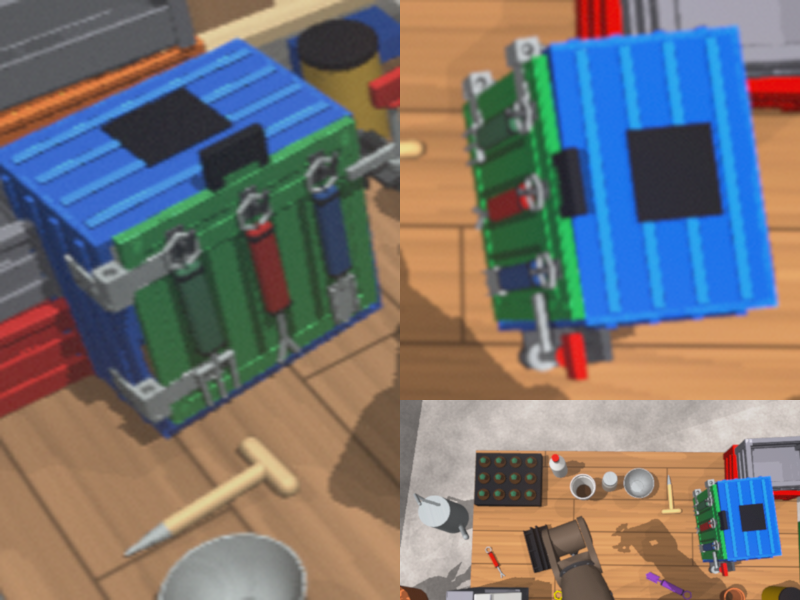

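```bash
python3 -m jog '[{"claw":4.5,"tx":0,"ty":0,"tz":0,"yaw":0},{"claw":4.5,"tx":0,"ty":0,"tz":0,"yaw":0},{"claw":4.5,"tx":0,"ty":0,"tz":0,"yaw":0},{"claw":4.5,"tx":0,"ty":0,"tz":0,"yaw":0},{"claw":4.5,"tx":0,"ty":0,"tz":0,"yaw":0}]'|head -1; python3 -c "
from rig import env
print(env.job_done())"
```

```text
t: 46.15
the job is handed in; nothing more can be done
None
```

The job is handed in at about 46 s: the last pictures show the door seated and shut, the catch across it, and the fork, weeder and planter each hanging on a hook of its own; no verdict was returned.

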